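Dry a rinsed resonator can: peg it mouth down, hold the purge dial at its third click

ROBOT

A 6-joint arm with a two-finger parallel gripper is mounted at the origin on a cart in front of the work surface, level with it; the furniture and walls round the work are solid. World frame = base frame: x ahead of the robot, y to its left, z up, the work surface at z = 0. Lengths are in m, angles in rad, forces in N, time in s.
With the tool pointing down it reaches from about 0.325 to 0.85 m from the base axis. Payload 4.4 kg.
Tool frame: the origin (TCP) lies midway between the tips of the shut fingers; the grasp point (between the pads) lies 19 mm behind it (arm.grip_point_offset is the distance from the TCP to the grasp point, in m); y points along the fingers, z is the direction in which the jaws open and shut, and the axes are right-handed (so a half turn about y gives the same grasp; the last joint's range is limited). The gripper opens to 94 mm and grips with 3 to 60 N. Pads are 16 mm wide; open, the fingers measure 119 mm over their backs; the gripper's body (75 mm by 177 mm) begins 78 mm behind the grasp point.
Start: joints at [-1.361, 0.207, 1.542, -0, 1.393, -0.15], TCP at [0.202, -0.538, 0.205] pointing down, gripper open.
Joint ranges: [-2.73, 2.73], [-0.86, 2.22], [0.23, 2.46], [-1.11, 4.25], [0.08, 2.63], [-2.82, 2.82]. Speed limits (rad/s): [2.79, 2.79, 3.14, 3.14, 3.14, 3.14].

INTERFACE

Orientations are given as a 3x3 rotation matrix whose columns are the frame's x, y, z axes.
In Python, from workcell import sensors, imaging, arm gives the robot as it stands. The module is installed in compiled form; this text tells all that it offers.
- The arm moves only by the tool arm_command, never from a script. Its argument "series" is a list of rows, each a list of 3 entries, a list of its own where there are three numbers: the turn, a rotation vector about the tool's x, y, z in units of 5 degrees (1.0 is 5 degrees), then the shift along the tool's x, y, z in units of 40 mm (1.0 is 40 mm), then the opening in per cent of the stroke, from 0 (shut) to 100 (fully open). In form: [[[rx, ry, rz], [dx, dy, dz], fingers], ...]. A call has 1 to 5 rows; each row is the pose to reach, as a shift and turn from the pose commanded when the call began, along the tool's axes at that moment; what a row does not reach only later rows make up. A row lasts 1/12 s, in which the tool goes at most 41.7 mm and 7.16 degrees, less where a joint would pass 70% of its speed; a pose out of reach is approached as far as the arm can. A call with a gripper value outside its range is refused whole. The fingers move at their own pace and stop on an object; "force" is the grip in N (left out, the last holds). Time passes only in rows, so rows that repeat a pose let the fingers close. It gives the time, the measured TCP pose, the force and the opening at its end, in the units of the state.
- sensors.read_state(): the state, without advancing time (a new reading comes with each control period).
- imaging.snapshot(name): name is "scene" or "side" or "wrist"; returns a dict with "img" (420x560x3 uint8, red, green, blue), "fx", "fy", "cx", "cy" (pixels), "origin" and "rotation" of the camera in the world; the wrist camera has in their place "T_tool_cam" (4x4, takes a point from camera to tool coordinates, whose origin is the TCP and whose axes are the tool frame's). Camera axes: x right, y down, z forward; pixel columns grow to the right and rows downward; lengths in m; the calibration is good to about 2 mm. A picture is of the moment at which its call begins: read the wrist's pose just before it. There is no depth.
- arm.sign_off(): hands the job in, once; it reports no verdict.
The state is a dict: "clock": time; "qpos": joint angles; "qd": joint speeds; "joint_torque": joint torques, N m; "eef_pos": TCP position; "eef_rot": TCP orientation; "force": force on the tool from outside, world axes, zero at the start; "ft_torque": the same for the moment, N m; "finger_gap": opening from 0.0 (shut) to 1.0 (fully open).
Only numpy, scipy, OpenCV 4.12 (cv2) and the standard library are available. Lean on these libraries where they do the work, as an engineer would, in place of code of your own. Each camera call takes 0.05 s, during which the arm holds its last target.

TASK

The freshly rinsed silver-plated resonator can is draining in the wire rest: set it mouth down over the drying peg of the air station, fully home on its black seat, and let go of it. Then turn the station's red spring-return dial clockwise (seen from above) past its first two clicks to the third, full purge, and hold it there against its spring: the dial runs back by itself if let go, so finish while still holding it at the third click. Do not open the air before the can is on the peg, and leave the other things on the bench where they are.

Things in the scene. Friction and masses are not known exactly. Their poses are not given: they have to be found in the camera images.
- can: pale silvery resonator can: plain round cup 48 mm outside, 42 mm inside diameter, 80 mm long, one end closed, loose, 60 to 130 g. Origin at the centre of the closed end's outer face; z runs along its axis to the open mouth (mouth at z = +80 mm). It starts lying in the drain rest, mouth lower, towards the robot. Grasp it across its diameter, best 35 to 42 mm from the closed end
- can_mouth (a point): centre of the can's open mouth; z axis out of the mouth, as the can's
- drain_rest: fixed wire rest on a white drip tray (116 x 72 x 12 mm) that holds the can. Origin on the bench under the can's middle, whose axis is 70 mm above it and rises 40 degrees along +x (x: level, from mouth to closed end). V saddles of 6 mm wire carry it 9 mm from the mouth and 13 mm from the closed end, all lower than its axis; pins stop the rim: lift the can straight up
- peg_seat (a point): centre of the black round seat (68 mm across, top 30 mm above the bench) at the foot of the upright steel drying peg; z up. Above it: centring spigot 39 mm in diameter, 5 mm high; cone narrowing to 17 mm at 20 mm; peg 17 mm thick to its tip at 54 mm. The can is home with its rim on the seat, the peg inside, its closed end 80 mm above the seat
- station: fixed grey base of the air station, 100 x 264 mm plate on rubber feet, its top 24 mm above the bench; origin on the bench under its centre; x away from the robot, y to the peg's side. The peg stands at y = +75 mm, the dial's axis at y = -75 mm (both x = 0). A small gauge and copper tube between them stay below 66 mm
- dial_wing (a point): red wing handle of the spring-return dial: upright bar 66 mm long (its x), 14 mm wide (y), 30 mm high, white pointer line on its -x end. Origin on the dial's upright axis at the bar's foot, 71 mm above the bench; its top is at 101 mm; the disc under it, 63 mm across, has its top at 68 mm. It turns with the dial; at rest its axes are the station's
- valve_dial (a joint): dial angle, rad: 0 at rest (the start), growing clockwise seen from above. Clicks (spring plunger between rounded teeth) at 0.4, 0.8, 1.2; crest before the third at 1.0; stop at 1.32. The return spring takes 0.09 N m at rest, 0.18 N m at the third click, the clicks about 0.04 N m more; let go, it turns back to 0 from any click
- ipa_bottle: white pump-top solvent bottle, 66 mm across, 119 mm high; bystander, origin at the centre of its underside
- kapton_roll: amber roll of tape, 76 mm across, 12 mm high; bystander, origin at the centre of its underside
- marker_pen: blue and white marker pen, 135 mm long, lying; bystander, origin at its underside
- n_adaptor: silver coaxial adaptor standing on end, 20 mm across, 36 mm high; bystander, origin at the centre of its underside
- n_adaptor_2: second silver coaxial adaptor, the same; bystander
- tweezers: bright steel tweezers, 124 mm long, lying; bystander, origin at its underside

How it is judged:
By the outcome, as a careful person would: the job done as asked, in the order asked, and still so for the second after the job is handed in, while the arm keeps its last pose, push and grip.
It also fails if it takes over 54 s, if anything falls off the work surface, if the arm or the gripper's body presses on something with over 40 N, if the wrist force passes 120 N, or if a joint passes its speed limit or range.

## Working session

There is one attempt and no reset: what is moved stays moved. The work goes in short steps, Python scripts to look and compute and a tool call to move; the robot and the scene stay as the last step left them, time stands still between calls to the robot, and variables do not carry over. Pictures are saved under pics/ and viewed, and the job is handed in when it is done.

Besides the shell and the picture viewer there is one more tool, called after "Call:" by a JSON object that holds its "name" and its "arguments". arm_command: Moves the arm, as the interface text tells. Its arguments: {"type":"object","properties":{"series":{"type":"array"},"force":{"type":"number"}},"required":["series"]}

```bash
mkdir -p pics; cat > h.py <<'E'
import numpy as np, cv2, json
from workcell import sensors, imaging, arm
def snap(n,f):
    s=sensors.read_state(); d=imaging.snapshot(n)
    cv2.imwrite('pics/'+f+'.png', d['img'][:,:,::-1])
    c={k:np.array(d[k]).tolist() for k in d if k!='img'}
    if n=='wrist':
        T=np.eye(4);T[:3,:3]=s['eef_rot'];T[:3,3]=s['eef_pos'];T=T@np.array(d['T_tool_cam'])
        c['origin']=T[:3,3].tolist();c['rotation']=T[:3,:3].tolist()
    json.dump(c,open('pics/'+f+'.json','w')); return d,c
def load(f): return json.load(open('pics/'+f+'.json'))
def ray(c,u,v):
    d=np.array([(u-c['cx'])/c['fx'],(v-c['cy'])/c['fy'],1]); d=np.array(c['rotation'])@d
    return np.array(c['origin']),d/np.linalg.norm(d)
def atz(c,u,v,z):
    o,d=ray(c,u,v); return o+d*(z-o[2])/d[2]
def proj(c,P):
    p=(np.atleast_2d(P)-np.array(c['origin']))@np.array(c['rotation'])
    return np.c_[c['cx']+c['fx']*p[:,0]/p[:,2],c['cy']+c['fy']*p[:,1]/p[:,2]]
E
python3 - <<'E'
from h import *
for n in ['scene','side','wrist']:
    d,c=snap(n,n+'0'); print(n,np.round(c['origin'],3),np.round(c['rotation'],3).tolist(),c['fx'])
print(sensors.read_state(), arm.grip_point_offset)
E
```

```text
scene [-0.231 -0.15   0.44 ] [[0.465, -0.35, 0.813], [-0.885, -0.208, 0.417], [0.023, -0.913, -0.407]] 396.43174556728036
side [ 0.157 -0.48   0.507] [[0.913, -0.194, 0.357], [-0.407, -0.453, 0.794], [0.007, -0.87, -0.493]] 469.6378757278784
wrist [ 0.28  -0.509  0.384] [[0.351, -0.899, -0.263], [-0.936, -0.337, -0.096], [-0.003, 0.28, -0.96]] 333.25211508016673
{'clock': 0.15, 'qpos': array([-1.36151187e+00,  2.07254448e-01,  1.54258343e+00, -7.46238686e-06,
        1.39346494e+00, -1.50537094e-01]), 'qd': array([ 0.0011244 , -0.0023226 , -0.00308256,  0.00053436,  0.0008118 ,
       -0.00108913]), 'joint_torque': array([ 8.96549591e-04, -3.71313107e+01, -2.81813425e+01,  6.97937189e-02,
        3.27207951e-02, -9.83630321e-05]), 'eef_pos': array([ 0.20230323, -0.53759836,  0.20456048]), 'eef_rot': array([[-9.35959252e-01, -3.62487560e-04,  3.52108147e-01],
       [-3.52108245e-01,  1.67131605e-03, -9.35957793e-01],
       [-2.49210940e-04, -9.99998538e-01, -1.69191858e-03]]), 'force': array([ 0.11177876, -0.33347551, -0.04802172]), 'ft_torque': array([0.00038384, 0.04009242, 0.05882817]), 'finger_gap': 0.999358912791879} 0.0188
```

View pics/scene0.png

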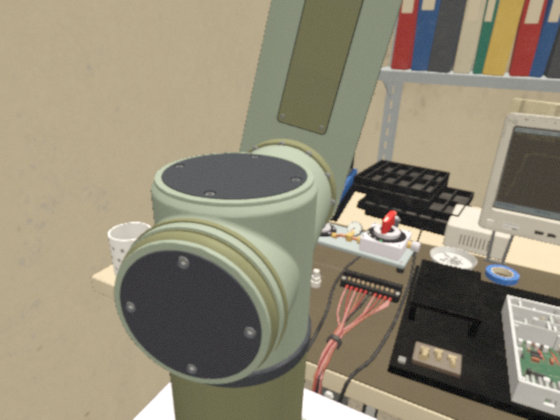

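View pics/side0.png

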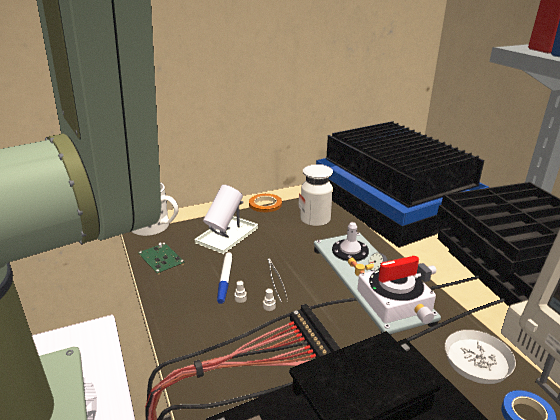

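View pics/wrist0.png

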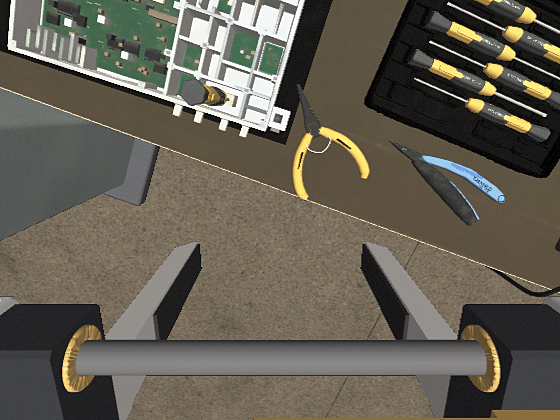

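The side view shows the can at about (223,208) on its white tray, the peg at (351,240) and the red wing at (399,270). The scene view is mostly blocked by the arm. I'll enlarge the side view to measure.

```bash
python3 - <<'E'
from h import *
im=cv2.imread('pics/side0.png')
cv2.imwrite('pics/s0a.png',cv2.resize(im[170:310,180:310],None,fx=5.5,fy=4.2857,interpolation=cv2.INTER_CUBIC))
cv2.imwrite('pics/s0b.png',cv2.resize(im[210:340,300:450],None,fx=5,fy=4.5,interpolation=cv2.INTER_CUBIC))
c=load('side0')
for n,u,v,z in [('can mid',223,208,.07),('peg tip',351,224,.084),('seat',351,252,.03),('wing top',398,264,.101),('tray',226,233,.012)]: print(n,atz(c,u,v,z).round(3))
E
```

```text
can mid [0.383 0.3   0.07 ]
peg tip [0.567 0.128 0.084]
seat [0.566 0.118 0.03 ]
wing top [ 0.553 -0.026  0.101]
tray [0.386 0.3   0.012]
```

View pics/s0a.png

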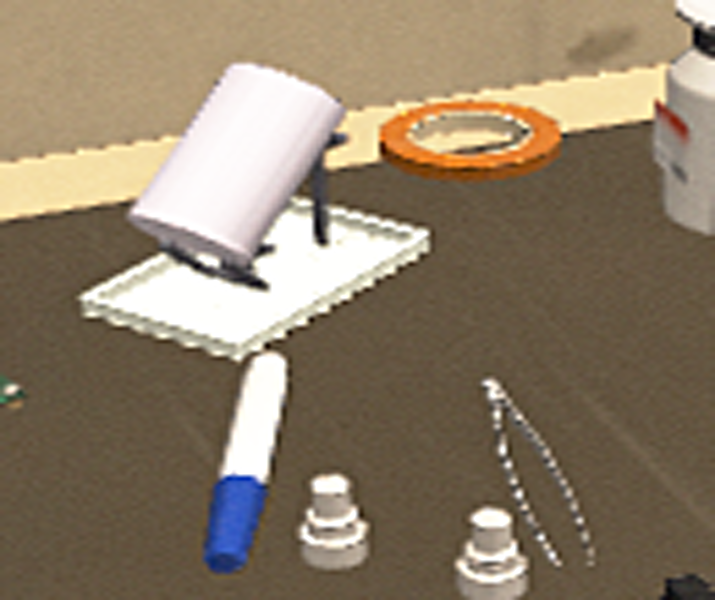

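View pics/s0b.png

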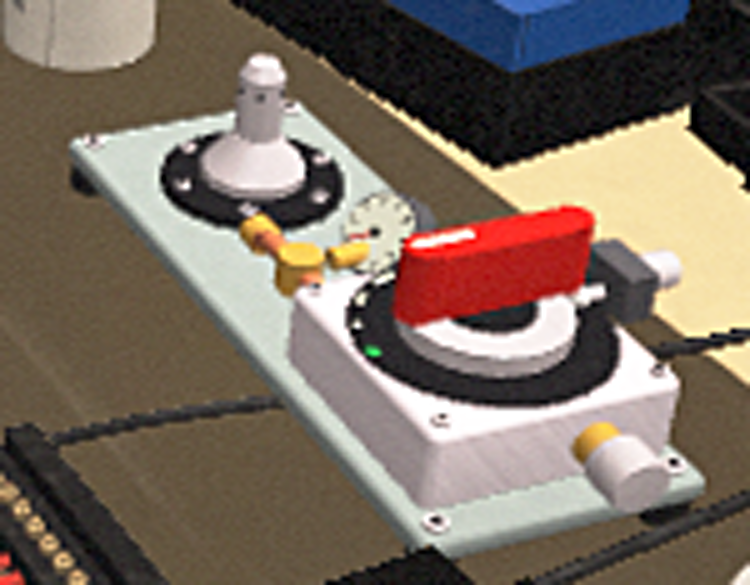

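```bash
python3 - <<'E'
from h import *
c=load('side0')
A=lambda u,v:(180+u/5.5,170+v/4.2857)
B=lambda u,v:(300+u/5,210+v/4.5)
L,R,N=[atz(c,*A(*p),.012)[:2] for p in [(80,300),(432,235),(240,347)]]
print('tray',L,R,N,'len',np.linalg.norm(R-N),np.linalg.norm(L-N),'centre',(L+R)/2,'yaw',np.degrees(np.arctan2(*(R-N)[::-1])),np.degrees(np.arctan2(*(L-N)[::-1])))
L,N,R=[atz(c,*B(*p),.024)[:2] for p in [(70,148),(425,547),(705,485)]]
print('plate',L,N,R,np.linalg.norm(L-N),np.linalg.norm(R-N),'centre',(L+R)/2,'yaw',np.degrees(np.arctan2(*(L-N)[::-1]))-90,np.degrees(np.arctan2(*(R-N)[::-1])))
# seat ellipse
for n,p,z in [('seatL',(162,185),.03),('seatR',(343,185),.03),('tip',(263,63),.084),('wingtop -x',(405,243),.101),('wingtop +x',(592,215),.101)]:
    print(n,atz(c,*B(*p),z).round(4))
E
```

```text
tray [0.32123117 0.29925202] [0.45800641 0.30409076] [0.36160174 0.23972386] len 0.1159178920852915 0.07192624635367559 centre [0.38961879 0.30167139] yaw 33.73000677928661 124.14418145393664
plate [0.52266047 0.18060636] [ 0.507443   -0.07324817] [ 0.60283687 -0.08252204] 0.2543102316761515 0.09584359552361608 centre [0.56274867 0.04904216] yaw -3.4305246457643364 -5.552653835277531
seatL [0.5362 0.1344 0.03  ]
seatR [0.5971 0.1081 0.03  ]
tip [0.5692 0.1266 0.084 ]
wingtop -x [ 0.5294 -0.0161  0.101 ]
wingtop +x [ 0.5914 -0.0251  0.101 ]
```

```bash
cat >> h.py <<'E'
from scipy.spatial.transform import Rotation as Ro
def rot(head,tilt,jaw=-1):
    """tool heading deg; tilt deg of pointing: -90 down, -50 = forward/down. jaw -1: z to the right of heading"""
    h=np.array([np.cos(np.radians(head)),np.sin(np.radians(head)),0]);t=np.radians(tilt)
    y=np.cos(t)*h+np.sin(t)*np.array([0,0,1]); z=jaw*np.cross([0,0,1],h); return np.c_[np.cross(y,z),y,z]
def row(R0,p0,R1,p1):
    return (Ro.from_matrix(R0.T@R1).as_rotvec(degrees=True)/5).round(2).tolist(),(R0.T@(np.array(p1)-p0)/.04).round(3).tolist()
def go(R1,p1,grip=False):
    s=sensors.read_state(); R0=np.array(s['eef_rot']);p0=np.array(s['eef_pos'])
    if grip: p1=np.array(p1)-R1[:,1]*-arm.grip_point_offset
    print('t',round(s['clock'],2),'pos',p0.round(4),'F',np.round(s['force'],1),'gap',round(s['finger_gap'],3),'->',row(R0,p0,R1,p1))
E
python3 - <<'E'
from h import *
s=sensors.read_state();p=np.array(s['eef_pos']);R=np.array(s['eef_rot'])
T=rot(34,-90)
rv=(Ro.from_matrix(T@R.T)).as_rotvec()
for i,(a,r,z) in enumerate([(-48,.55,.28),(-26,.52,.28),(-4,.5,.28),(17,.49,.28),(36,.47,.27)]):
    a=np.radians(a);q=np.array([r*np.cos(a),r*np.sin(a),z]);Q=Ro.from_rotvec(rv*(i+1)/5).as_matrix()@np.array(s['eef_rot'])
    print(q.round(3),np.linalg.norm(q-p).round(3),row(R,p,Q,q));p,R=q,Q
c=load('side0'); print('bottle',atz(c,316,222,0),'adaptors',atz(c,240,302,0),atz(c,269,309,0),'pen',atz(c,220,300,0),atz(c,228,255,0))
E
```

```text
[ 0.368 -0.409  0.28 ] 0.223 ([0.0, -0.54, -0.0], [-5.013, -1.882, -1.56])
[ 0.467 -0.228  0.28 ] 0.206 ([0.0, -0.54, -0.0], [-4.068, 0.005, -3.169])
[ 0.499 -0.035  0.28 ] 0.196 ([0.0, -0.54, -0.0], [-2.82, 0.005, -3.996])
[0.469 0.143 0.28 ] 0.181 ([0.0, -0.54, -0.0], [-1.473, 0.003, -4.27])
[0.38  0.276 0.27 ] 0.16 ([0.0, -0.54, -0.0], [0.158, 0.251, -3.988])
bottle [0.58311218 0.28542544 0.        ] adaptors [0.34452161 0.10122628 0.        ] [0.38184362 0.06594769 0.        ] pen [0.31571703 0.11932604 0.        ] [0.36993744 0.2406126  0.        ]
```

Call:
{"name": "arm_command", "arguments": {"series": [[[0, -0.5, 0], [-1, -0.4, -0.3], 100], [[0, -0.5, 0], [-2, -0.8, -0.6], 100], [[0, -0.5, 0], [-3, -1.2, -0.9], 100], [[0, -0.5, 0], [-4, -1.6, -1.2], 100], [[0, -0.5, 0], [-5, -1.9, -1.6], 100]]}}

```text
clock: 0.57
eef_pos: [0.3574, -0.4166, 0.278]
eef_rot: [[-0.92, 0.001, 0.392], [-0.392, -0.001, -0.92], [-0.0, -1.0, 0.001]]
force: [0.6, 0.6, 0.6]
finger_gap: 1.001
```

Call:
{"name": "arm_command", "arguments": {"series": [[[0, -0.5, 0], [-4, 0, -3.2], 100], [[0, -0.5, 0], [-4, 0, -3.2], 100], [[0, -0.5, 0], [-4, 0, -3.2], 100], [[0, -0.5, 0], [-4, 0, -3.2], 100], [[0, -0.5, 0], [-4, 0, -3.2], 100]]}}

```text
clock: 0.98
eef_pos: [0.4536, -0.2345, 0.2768]
eef_rot: [[-0.902, -0.0, 0.433], [-0.433, 0.0, -0.902], [-0.0, -1.0, -0.0]]
force: [-0.7, -0.7, -0.7]
finger_gap: 1.001
```

Call:
{"name": "arm_command", "arguments": {"series": [[[0, -0.5, 0], [-2.8, 0, -4], 100], [[0, -0.5, 0], [-2.8, 0, -4], 100], [[0, -0.5, 0], [-2.8, 0, -4], 100], [[0, -0.5, 0], [-2.8, 0, -4], 100], [[0, -0.5, 0], [-2.8, 0, -4], 100]]}}

```text
clock: 1.4
eef_pos: [0.4846, -0.0408, 0.2769]
eef_rot: [[-0.881, -0.0, 0.473], [-0.473, 0.001, -0.881], [-0.0, -1.0, -0.001]]
force: [0.5, -0.4, 0.6]
finger_gap: 1.003
```

```bash
python3 - <<'E'
from h import *
go(rot(34,-90),[.469,.143,.28]); print(sensors.read_state()['qpos'])
snap('wrist','w1')
E
```

```text
t 1.4 pos [ 0.4846 -0.0408  0.2769] F [ 0.5 -0.4  0.6] gap 1.003 -> ([0.01, -1.15, -0.0], [-1.83, -0.072, -4.233])
[-2.63017924e-01 -3.42680149e-02  1.65460394e+00  1.11411672e-03
  1.52179190e+00  8.14903484e-01]
```

View pics/w1.png

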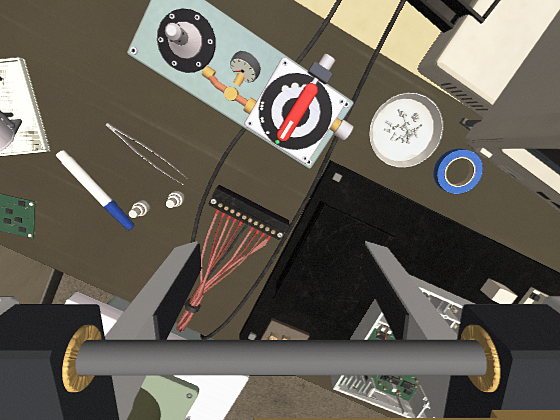

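The wrist view shows the whole station: peg tip about (173,35), seat centre (187,41), red wing centred near (297,110). I'll enlarge that area.

```bash
python3 - <<'E'
from h import *
im=cv2.imread('pics/w1.png')
cv2.imwrite('pics/w1z.png',cv2.resize(im[0:180,120:360],None,fx=3.333,fy=3.333,interpolation=cv2.INTER_CUBIC))
print(sensors.read_state()['qd'].round(3))
E
```

```text
[-0.081  0.006 -0.003 -0.062 -0.004 -0.135]
```

View pics/w1z.png

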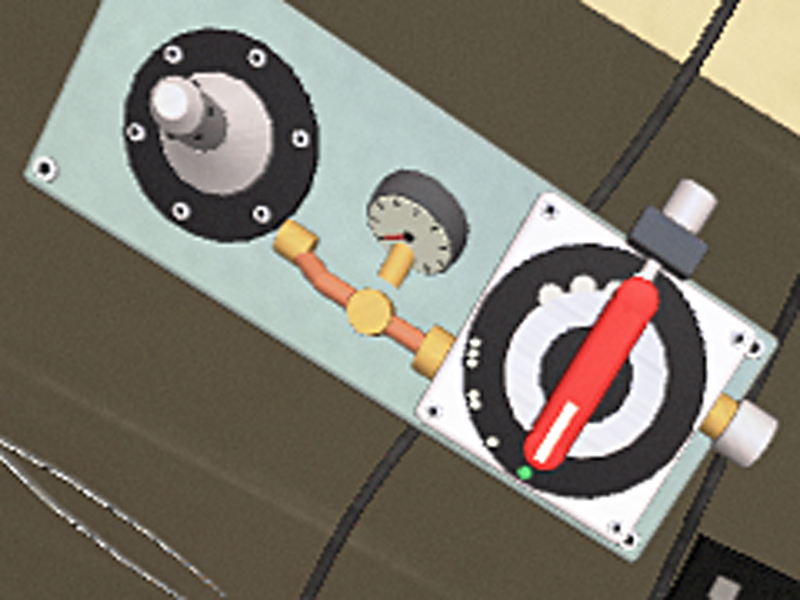

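```bash
python3 - <<'E'
from h import *
c=load('w1');A=lambda u,v:(120+u/3.3333,v/3.3333)
for n,p,z in [('seat',(222,135),.03),('tip',(176,99),.084),('disc',(585,370),.068),('w+',(645,283),.101),('w-',(537,466),.101),('cornLN',(25,175),.024),('cornRN',(632,560),.024)]:
    print(n,atz(c,*A(*p),z).round(4))
E
```

```text
seat [0.574  0.1315 0.03  ]
tip [0.5745 0.1309 0.084 ]
disc [ 0.5642 -0.0169  0.068 ]
w+ [ 0.5942 -0.0194  0.101 ]
w- [ 0.5311 -0.0164  0.101 ]
cornLN [0.5291 0.1903 0.024 ]
cornRN [ 0.511  -0.0694  0.024 ]
```

Call:
{"name": "arm_command", "arguments": {"series": [[[0, -1, 0], [-1.8, 0, -4.2], 100], [[0, -1, 0], [-1.8, 0, -4.2], 100], [[0, -1, 0], [-1.8, 0, -4.2], 100], [[0, -1, 0], [-1.8, 0, -4.2], 100], [[0, -1, 0], [-1.8, 0, -4.2], 100]]}}

```text
clock: 1.87
eef_pos: [0.468, 0.1419, 0.2769]
eef_rot: [[-0.835, -0.001, 0.55], [-0.55, 0.002, -0.835], [-0.001, -1.0, -0.002]]
force: [0.1, 0.5, 0.7]
finger_gap: 0.997
```

```bash
python3 - <<'E'
from h import *
print(sensors.read_state()['qd'].round(3))
go(rot(34,-90),[.38,.276,.28])
snap('wrist','w2')
E
```

```text
[ 0.352  0.082 -0.077 -0.054 -0.005  0.343]
t 1.87 pos [0.468  0.1419 0.2769] F [0.1 0.5 0.7] gap 0.997 -> ([0.02, -0.13, -0.01], [-0.005, -0.07, -4.01])
```

View pics/w2.png

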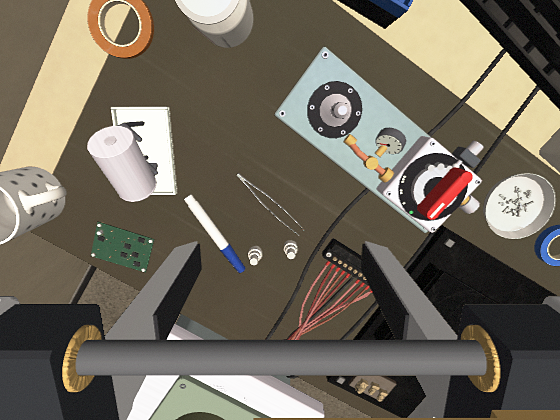

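Call:
{"name": "arm_command", "arguments": {"series": [[[0, 0, 0], [0, 0, -3], 100], [[0, 0, 0], [0, 0, -3], 100], [[0, 0, 0], [0, 0, -3], 100], [[0, 0, 0], [0, 0, -3], 100], [[0, 0, 0], [0, 0, -3], 100]]}}

```text
clock: 2.33
eef_pos: [0.4029, 0.2388, 0.2769]
eef_rot: [[-0.836, 0.0, 0.549], [-0.549, -0.001, -0.836], [0.0, -1.0, 0.001]]
force: [0.1, 0.2, 1.4]
finger_gap: 1.001
```

```bash
python3 - <<'E'
from h import *
print(sensors.read_state()['qd'].round(3),sensors.read_state()['qpos'].round(3))
go(rot(34,-90),[.38,.276,.28])
snap('wrist','w3');snap('side','side3')
E
```

```text
[-0.052  0.011 -0.009 -0.01  -0.005 -0.001] [ 3.510e-01 -7.500e-02  1.693e+00 -1.000e-03  1.524e+00  1.340e+00]
t 2.33 pos [0.4029 0.2388 0.2769] F [0.1 0.2 1.4] gap 1.001 -> ([-0.01, -0.14, 0.0], [-0.031, -0.078, -1.092])
```

View pics/w3.png

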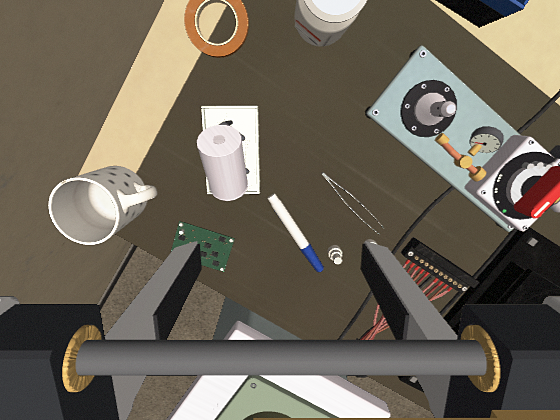

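View pics/side3.png

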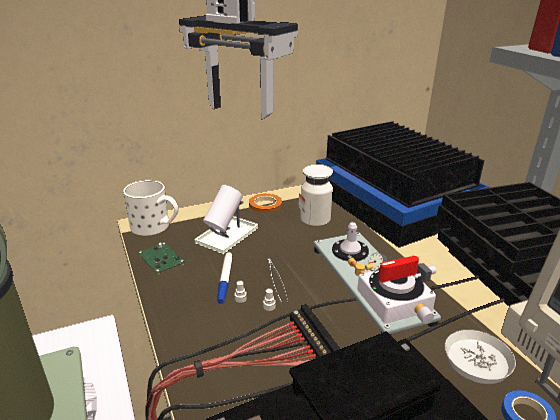

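The can's closed end is at about (220,140) and the white tray at (231,150). The mug is at (95,205), on the can's left.

```bash
python3 - <<'E'
from h import *
im=cv2.imread('pics/w3.png')
cv2.imwrite('pics/w3z.png',cv2.resize(im[90:220,170:290],None,fx=4.6,fy=4.6,interpolation=cv2.INTER_CUBIC))
cv2.imwrite('pics/w3y.png',cv2.resize(im[40:230,360:560],None,fx=3.1,fy=3.1,interpolation=cv2.INTER_CUBIC))
c=load('side3'); print('mug base near',atz(c,146,234,0),'mug rim L/R',atz(c,125,187,.09),atz(c,165,187,.09),atz(c,178,215,.045))
E
```

```text
mug base near [0.24007916 0.37980681 0.        ] mug rim L/R [0.21854003 0.42668749 0.09      ] [0.29242933 0.39512096 0.09      ] [0.30413246 0.35161414 0.045     ]
```

View pics/w3z.png

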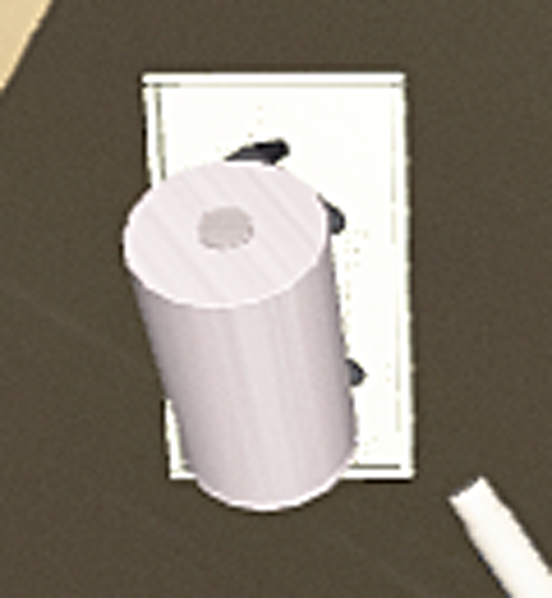

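View pics/w3y.png

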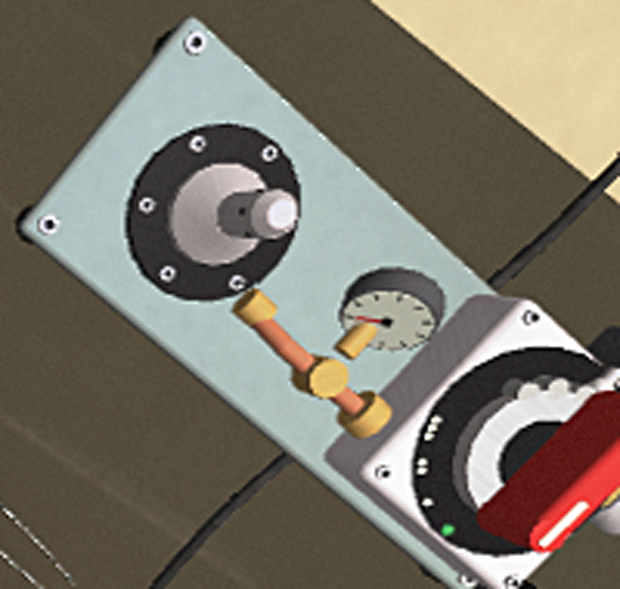

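```bash
python3 - <<'E'
from h import *
c=load('w3');A=lambda u,v:(170+u/4.6,90+v/4.6);B=lambda u,v:(360+u/3.1,40+v/3.1)
k=[atz(c,*A(*p),.012)[:2] for p in [(145,75),(405,75),(412,478),(170,478)]]
print(np.round(k,4),'c',np.mean(k,0),[np.linalg.norm(k[i]-k[i-1]).round(4) for i in range(4)],[np.degrees(np.arctan2(*(k[1]-k[2])[::-1])),np.degrees(np.arctan2(*(k[0]-k[3])[::-1]))])
e=atz(c,*A(226,233),.0957);h=np.radians(34);print('end',e,'mid',e[:2]-.0306*np.array([np.cos(h),np.sin(h)]))
for n,p,z in [('seat',(213,212),.03),('tip',(281,213),.084)]: print(n,atz(c,*B(*p),z).round(4))
go(rot(34,-100),[.389,.302,.15],True)
E
```

```text
[[0.4203 0.3707]
 [0.4599 0.3103]
 [0.3635 0.2473]
 [0.3239 0.3077]] c [0.39190511 0.30901661] [np.float64(0.1152), np.float64(0.0722), np.float64(0.1152), np.float64(0.0723)] [np.float64(33.18593231663893), np.float64(33.128662140464755)]
end [0.40977955 0.32141127 0.0957    ] mid [0.384411   0.30429996]
seat [0.5732 0.1327 0.03  ]
tip [0.573 0.132 0.084]
t 2.43 pos [0.4042 0.2374 0.2769] F [-0.7 -0.3 -0.1] gap 0.998 -> ([0.01, -0.18, -2.0], [-0.483, 3.634, -1.562])
```

```bash
python3 - <<'E'
from h import *
go(rot(33.5,-100),[.387,.3055,.15],True)
E
```

```text
t 2.43 pos [0.4042 0.2374 0.2769] F [-0.7 -0.3 -0.1] gap 0.998 -> ([-0.0, -0.08, -2.0], [-0.489, 3.634, -1.663])
```

Call:
{"name": "arm_command", "arguments": {"series": [[[0, -0.1, -1], [-0.1, 0, -1], 100], [[0, -0.1, -2], [-0.4, 1, -1.7], 100], [[0, -0.1, -2], [-0.55, 2, -1.7], 100], [[0, -0.1, -2], [-0.55, 3, -1.7], 100], [[0, -0.1, -2], [-0.55, 3.65, -1.7], 100]]}}

```text
clock: 2.85
eef_pos: [0.3852, 0.3057, 0.1272]
eef_rot: [[-0.82, -0.148, 0.552], [-0.543, -0.097, -0.834], [0.177, -0.984, -0.001]]
force: [-0.2, 0.1, 0.1]
finger_gap: 0.998
```

```bash
python3 - <<'E'
from h import *
print(sensors.read_state()['qd'].round(3),sensors.read_state()['qpos'].round(3))
go(rot(33.5,-100),[.387,.3055,.15],True)
go(rot(33.5,-100),[.387,.3055,.0715],True)
snap('wrist','w4');snap('side','side4')
E
```

```text
[-0.012  0.382  0.322 -0.002 -0.704  0.009] [ 0.504  0.242  1.681 -0.014  1.396  1.494]
t 2.85 pos [0.3852 0.3057 0.1272] F [-0.2  0.1  0.1] gap 0.998 -> ([0.01, 0.0, 0.04], [0.065, -0.096, 0.03])
t 2.85 pos [0.3852 0.3057 0.1272] F [-0.2  0.1  0.1] gap 0.998 -> ([0.01, 0.0, 0.04], [-0.284, 1.835, 0.031])
```

View pics/w4.png

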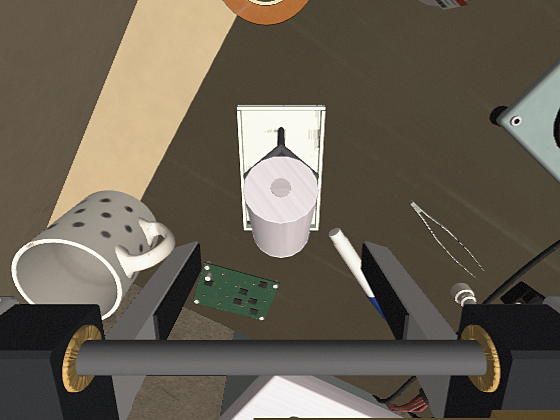

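View pics/side4.png

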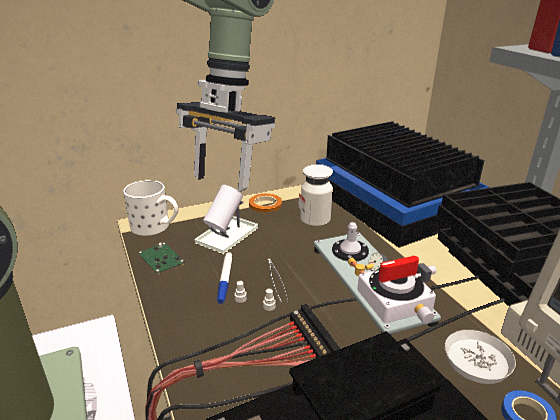

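```bash
python3 - <<'E'
from h import *
c=load('w4');h=np.radians(33.4)
e=atz(c,281,188,.0957);print(e,e[:2]-.0306*np.array([np.cos(h),np.sin(h)]))
k=[atz(c,*p,.012)[:2] for p in [(238,106),(325,106),(322,230),(243,230)]];print(np.mean(k,0))
go(rot(33.5,-100),[.387,.3055,.0715],True)
E
```

```text
[0.41032339 0.32185779 0.0957    ] [0.38477705 0.30501308]
[0.39260629 0.30907026]
t 2.95 pos [0.3816 0.3034 0.1251] F [-0.2  0.1  0.9] gap 0.997 -> ([0.02, -0.0, 0.16], [-0.396, 1.76, 0.033])
```

Call:
{"name": "arm_command", "arguments": {"series": [[[0, 0, 0], [-0.3, 0.5, 0], 100], [[0, 0, 0.1], [-0.35, 1, 0], 100], [[0, 0, 0.1], [-0.4, 1.4, 0], 100], [[0, 0, 0.1], [-0.4, 1.75, 0], 100], [[0, 0, 0.1], [-0.4, 1.75, 0], 100]]}}

```text
clock: 3.37
eef_pos: [0.3881, 0.3077, 0.059]
eef_rot: [[-0.822, -0.14, 0.552], [-0.544, -0.092, -0.834], [0.168, -0.986, -0.001]]
force: [0.3, -0.7, 0.9]
finger_gap: 1.001
```

```bash
python3 - <<'E'
from h import *
print(sensors.read_state()['qd'].round(3))
go(rot(33.5,-100),[.387,.3055,.0715],True)
snap('wrist','w5')
go(rot(33.5,-100),[.387,.3055,.0715],True)
E
```

```text
[ 0.007 -0.027 -0.031  0.002  0.033  0.001]
t 3.37 pos [0.3881 0.3077 0.059 ] F [ 0.3 -0.7  0.9] gap 1.001 -> ([0.01, -0.0, -0.07], [0.108, 0.17, 0.031])
t 3.42 pos [0.389  0.3084 0.0602] F [-0.2  0.1  0.3] gap 0.998 -> ([0.01, 0.0, -0.1], [0.131, 0.204, 0.034])
```

View pics/w5.png

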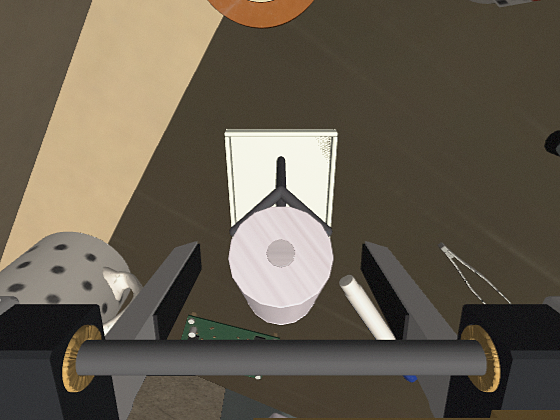

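Call:
{"name": "arm_command", "arguments": {"series": [[[0, 0, -0.1], [0.15, 0.2, 0], 100], [[0, 0, -0.1], [0.15, 0.2, 0], 60], [[0, 0, -0.1], [0.15, 0.2, 0], 20], [[0, 0, -0.1], [0.15, 0.2, 0], 20], [[0, 0, -0.1], [0.15, 0.2, 0], 20]], "force": 25}}

```text
clock: 3.83
eef_pos: [0.3825, 0.3057, 0.0532]
eef_rot: [[-0.82, -0.144, 0.554], [-0.545, -0.095, -0.833], [0.172, -0.985, -0.001]]
force: [0.7, 0.5, -0.5]
finger_gap: 0.751
```

Call:
{"name": "arm_command", "arguments": {"series": [[[0, 0, 0], [0, 0, 0], 20], [[0, 0, 0], [0, 0, 0], 20], [[0, 0, 0], [0, 0, 0], 20], [[0, 0, 0], [0, 0, 0], 20], [[0, 0, 0], [0, 0, 0], 20]]}}

```text
clock: 4.25
eef_pos: [0.3826, 0.3044, 0.0526]
eef_rot: [[-0.82, -0.144, 0.554], [-0.545, -0.098, -0.832], [0.174, -0.985, 0.002]]
force: [1.5, -4.0, 0.4]
finger_gap: 0.509
```

Call:
{"name": "arm_command", "arguments": {"series": [[[0, 0, 0], [0, 0, 0], 20], [[0, 0, 0], [0, 0, 0], 20], [[0, 0, 0], [0.05, -0.3, 0], 20], [[0, 0, 0], [0.12, -0.7, 0], 20], [[0, 0, 0], [0.21, -1.2, 0], 20]]}}

```text
clock: 4.67
eef_pos: [0.3803, 0.3055, 0.1009]
eef_rot: [[-0.82, -0.149, 0.553], [-0.545, -0.095, -0.833], [0.177, -0.984, -0.003]]
force: [1.0, 1.2, -1.6]
finger_gap: 0.509
```

Call:
{"name": "arm_command", "arguments": {"series": [[[0, 0, 0], [0.12, -0.7, 0], 20], [[0, 0, 0], [0.24, -1.4, 0], 20], [[0, 0, 0], [0.36, -2.1, 0], 20], [[0, 0, 0], [0.36, -2.1, 0], 20], [[0, 0, 0], [0.36, -2.1, 0], 20]]}}

```text
clock: 5.08
eef_pos: [0.3833, 0.3069, 0.1886]
eef_rot: [[-0.821, -0.141, 0.554], [-0.546, -0.092, -0.833], [0.168, -0.986, -0.002]]
force: [0.2, 0.1, -1.5]
finger_gap: 0.51
```

```bash
python3 - <<'E'
from h import *
print(sensors.read_state()['qd'].round(3),sensors.read_state()['qpos'].round(3))
go(rot(20,-50),[.46,.18,.22],True)
snap('wrist','w6');snap('side','side6')
E
```

```text
[-0.001  0.041  0.063 -0.007 -0.006  0.001] [ 0.507  0.169  1.632 -0.012  1.509  1.493]
t 5.08 pos [0.3833 0.3069 0.1886] F [ 0.2  0.1 -1.5] gap 0.51 -> ([0.76, 2.71, 9.89], [-0.058, -0.449, 3.775])
```

View pics/w6.png

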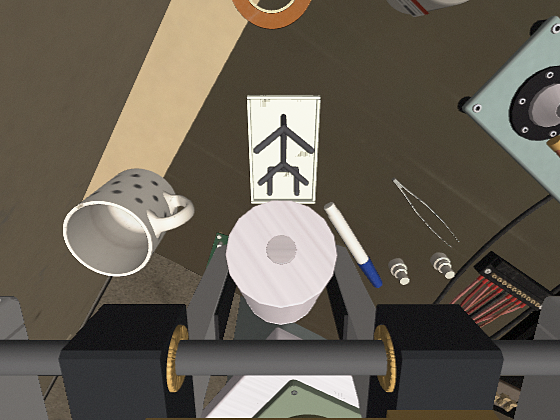

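View pics/side6.png

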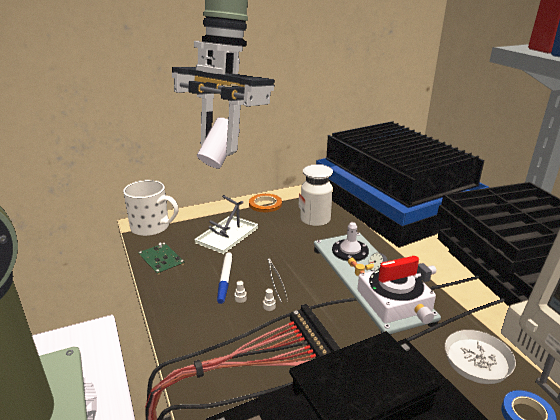

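Call:
{"name": "arm_command", "arguments": {"series": [[[0.1, 0.4, 1.2], [0, -0.1, 0.5], 20], [[0.2, 0.7, 2.5], [0, -0.2, 1], 20], [[0.3, 1, 3.8], [0, -0.3, 1.5], 20], [[0.4, 1.4, 5], [0, -0.35, 2], 20], [[0.5, 1.7, 6.2], [0, -0.4, 2.5], 20]]}}

```text
clock: 5.6
eef_pos: [0.4392, 0.223, 0.2004]
eef_rot: [[-0.841, 0.34, 0.422], [-0.402, 0.13, -0.906], [-0.363, -0.931, 0.027]]
force: [0.3, 0.0, -0.6]
finger_gap: 0.507
```

```bash
python3 - <<'E'
from h import *
print(sensors.read_state()['qd'].round(3),sensors.read_state()['qpos'].round(3))
go(rot(12,-50),[.48,.16,.21],True)
E
```

```text
[-0.702 -0.849  0.934  0.4   -1.32  -0.564] [ 0.269 -0.235  2.037  0.042  0.968  1.382]
t 5.6 pos [0.4392 0.223  0.2004] F [ 0.3  0.  -0.6] gap 0.507 -> ([1.06, 2.4, 3.69], [-0.454, 0.363, 1.923])
```

Call:
{"name": "arm_command", "arguments": {"series": [[[0, 0, 0], [0, 0, 0], 20], [[0, 0, 0], [0, 0, 0], 20], [[0, 0, 0], [0, 0, 0], 20]]}}

```text
clock: 5.85
eef_pos: [0.4397, 0.224, 0.2014]
eef_rot: [[-0.842, 0.336, 0.423], [-0.403, 0.129, -0.906], [-0.359, -0.933, 0.027]]
force: [0.7, -0.6, -0.5]
finger_gap: 0.509
```

```bash
python3 - <<'E'
from h import *
print(sensors.read_state()['qd'].round(3),sensors.read_state()['qpos'].round(3))
go(rot(10,-50),[.49,.15,.21],True)
E
```

```text
[ 0.015  0.017 -0.047 -0.003 -0.005 -0.001] [ 0.272 -0.23   2.031  0.041  0.975  1.384]
t 5.85 pos [0.4397 0.224  0.2014] F [ 0.7 -0.6 -0.5] gap 0.509 -> ([1.27, 2.76, 3.73], [-0.53, 0.426, 2.282])
```

```bash
python3 - <<'E'
from h import *
go(rot(9,-50),[.53,.14,.2],True)
E
```

```text
t 5.85 pos [0.4397 0.224  0.2014] F [ 0.7 -0.6 -0.5] gap 0.509 -> ([1.37, 2.93, 3.72], [-1.18, 0.962, 2.93])
```

Call:
{"name": "arm_command", "arguments": {"series": [[[0.3, 0.6, 0.7], [-0.2, 0.2, 0.6], 20], [[0.5, 1.2, 1.5], [-0.5, 0.4, 1.2], 20], [[0.8, 1.8, 2.2], [-0.8, 0.6, 1.8], 20], [[1.1, 2.4, 3], [-1, 0.8, 2.4], 20], [[1.4, 2.9, 3.7], [-1.2, 1, 2.9], 20]]}}

```text
clock: 6.27
eef_pos: [0.5454, 0.1434, 0.1862]
eef_rot: [[-0.754, 0.639, 0.156], [-0.121, 0.098, -0.988], [-0.646, -0.763, 0.003]]
force: [0.6, -0.1, -0.8]
finger_gap: 0.511
```

Call:
{"name": "arm_command", "arguments": {"series": [[[0, 0, 0], [0, 0, 0], 20], [[0, 0, 0], [0, 0, 0], 20], [[0, 0, 0], [0, 0, 0], 20], [[0, 0, 0], [0, 0, 0], 20]]}}

```text
clock: 6.6
eef_pos: [0.5437, 0.1445, 0.1865]
eef_rot: [[-0.755, 0.636, 0.159], [-0.124, 0.099, -0.987], [-0.644, -0.765, 0.004]]
force: [0.1, 0.5, -0.0]
finger_gap: 0.511
```

```bash
python3 - <<'E'
from h import *
print(sensors.read_state()['qd'].round(3),sensors.read_state()['qpos'].round(3))
go(rot(9,-50),[.574,.131,.2],True)
snap('wrist','w7');snap('side','side7');snap('scene','scene7')
E
```

```text
[-0.001 -0.014  0.008 -0.002 -0.009  0.   ] [ 0.074 -0.2    2.169  0.115  0.477  1.4  ]
t 6.6 pos [0.5437 0.1445 0.1865] F [ 0.1  0.5 -0. ] gap 0.511 -> ([-0.01, 0.05, -0.02], [-0.747, 0.659, 0.454])
```

View pics/w7.png

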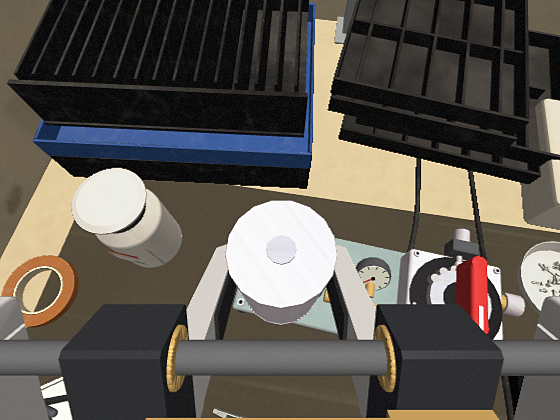

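View pics/side7.png

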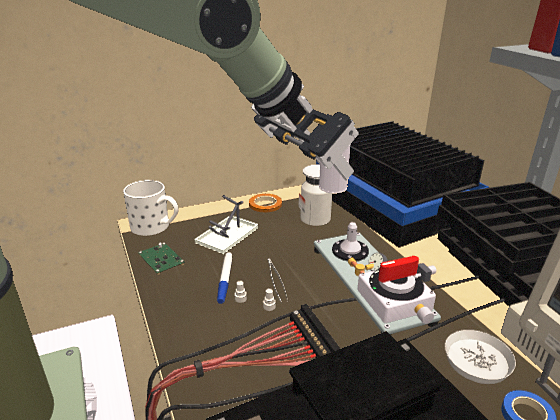

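View pics/scene7.png

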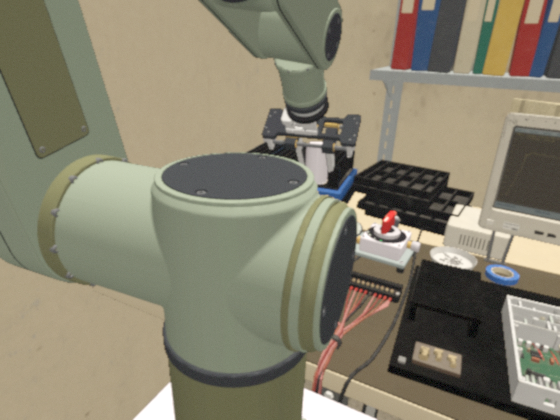

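The can is now upright in the jaws and clear of the station, with its closed end centred near (281,249) in the wrist view. I'll enlarge both views to measure its tilt and its position in the grip.

```bash
python3 - <<'E'
from h import *
im=cv2.imread('pics/w7.png')
cv2.imwrite('pics/w7z.png',cv2.resize(im[190:335,210:350],None,fx=4,fy=4,interpolation=cv2.INTER_CUBIC))
im=cv2.imread('pics/side7.png')
cv2.imwrite('pics/s7z.png',cv2.resize(im[120:270,280:400],None,fx=4,fy=4,interpolation=cv2.INTER_CUBIC))
E
```

```text
(no output)
```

View pics/w7z.png

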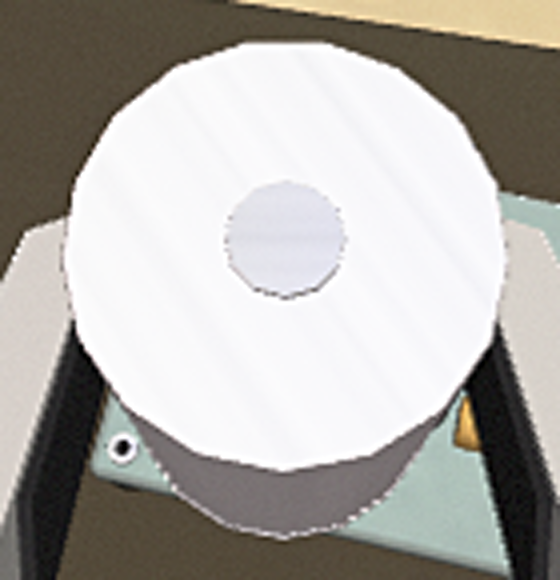

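View pics/s7z.png

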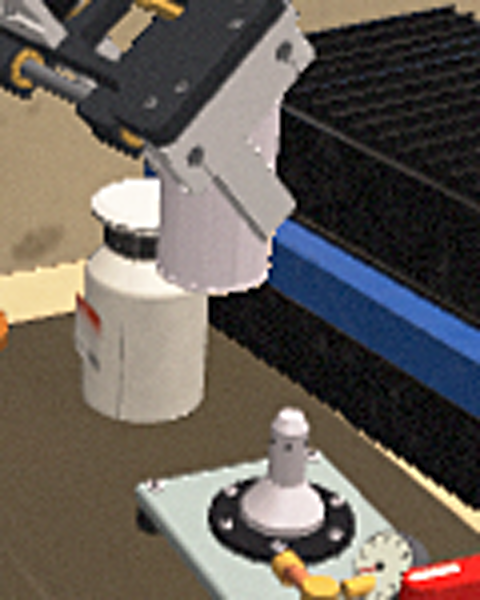

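```bash
cat > fit.py <<'E'
from h import *
from scipy.optimize import least_squares
def rims(R,p,x):
    d,e,f,t,g=x  # d: grasp->closed end dist, e: offset along heading, f: offset along jaw, t: tilt rad, g: lateral tilt
    G=p-R[:,1]*arm.grip_point_offset
    z=R[:,2]; y=R[:,1]; h=np.cross([0,0,1],-z); h=-h if h@y<0 else h   # horizontal heading
    h/=np.linalg.norm(h)
    a=np.array([0,0,1])+np.tan(t)*h+np.tan(g)*z; a/=np.linalg.norm(a)
    u=np.cross(a,z);u/=np.linalg.norm(u);w=np.cross(a,u)
    C=G+e*h+f*z+d*a; M=C-.08*a
    th=np.linspace(0,2*np.pi,181)[:,None];ring=.024*(np.cos(th)*u+np.sin(th)*w)
    return C+ring,M+ring,a,M
E
cat > f7.py <<'E'
from fit import *
w=load('w7');s=load('side7');st=sensors.read_state()
R=np.array(st['eef_rot']);p=np.array(st['eef_pos'])
def res(x):
    C,M,a,m=rims(R,p,x);cw=proj(w,C);mw=proj(w,M);ms=proj(s,M)
    return np.r_[cw[:,1].min()-200,cw[:,1].max()-307.5,cw[:,0].min()-226.2,cw[:,0].max()-336.2,mw[:,1].max()-324.2,
      .7*np.array([ms[:,1].max()-192.5,ms[:,0].min()-319.5,ms[:,0].max()-347.8]), x[4]*100]
r=least_squares(res,[.038,0,0,0,0],x_scale=[.01,.01,.01,.1,.1]);x=r.x
print('d,e,f mm',(x[:3]*1e3).round(1),'tilts deg',np.degrees(x[3:]).round(2),'res',r.fun.round(1))
print('mouth',rims(R,p,x)[3].round(4))
E
python3 f7.py
```

```text
d,e,f mm [36.4  1.7  0.1] tilts deg [ 0.07 -0.08] res [ 0.1 -0.1 -0.3  0.4 -0.2  0.5 -0.4 -0.4 -0.1]
mouth [0.5331 0.1423 0.1572]
```

```bash
cat > peg.py <<'E'
from h import *
from scipy.optimize import least_squares
th=np.linspace(0,2*np.pi,181)
def ring(x,y,r,z): return np.c_[x+r*np.cos(th),y+r*np.sin(th),0*th+z]
def pegfit(c,L,Rr,T,B,tip):
    def res(q):
        a=proj(c,ring(*q,.034,.03));
        o=[a[:,0].min()-L,a[:,0].max()-Rr]
        if T is not None:o.append(a[:,1].min()-T)
        if B is not None:o.append(a[:,1].max()-B)
        if tip: t=proj(c,[*q,.084])[0]; o+=[t[0]-tip[0],t[1]-tip[1]]
        return o
    r=least_squares(res,[.57,.13]);print(r.x.round(4),np.round(r.fun,1))
if __name__=='__main__':
    pegfit(load('side7'),332,369.3,None,260,(352.5,223))
    B=lambda u,v:(360+u/3.1,40+v/3.1)
    c=load('w3');l,t=B(126,123);r,b=B(300,301);pegfit(c,l,r,t,b,B(281,213))
    c=load('w1');A=lambda u,v:(120+u/3.3333,v/3.3333);l,t=A(124,29);r,b=A(319,242);pegfit(c,l,r,t,b,A(176,99))
E
python3 peg.py
```

```text
[0.5703 0.1276] [-0.1 -0.2 -0.5  0.3  0.6]
[0.5727 0.1322] [ 0.4  0.  -0.3  0.1 -0.3  0.1]
[0.5736 0.1311] [ 0.3  0.3 -0.6 -0.2 -0.5  0.7]
```

```bash
cat >> h.py <<'E'
def shift(dw,R1=None):
    s=sensors.read_state(); R0=np.array(s['eef_rot']);p=np.array(s['eef_pos'])
    print('t',round(s['clock'],2),'pos',p.round(4),'F',np.round(s['force'],1),'->',row(R0,p,R0 if R1 is None else R1,p+np.array(dw)))
E
python3 - <<'E'
from h import *
shift([.572-.5331,.130-.1423,.100-.1572],rot(9,-50))
E
```

```text
t 6.75 pos [0.5434 0.1441 0.1864] F [ 0.5 -0.2 -0.9] -> ([-0.02, 0.05, -0.02], [0.226, 1.682, 0.452])
```

Call:
{"name": "arm_command", "arguments": {"series": [[[0, 0, 0], [0.1, 0.5, 0.15], 20], [[0, 0, 0], [0.2, 1, 0.3], 20], [[0, 0, 0], [0.23, 1.4, 0.45], 20], [[0, 0, 0], [0.23, 1.68, 0.45], 20], [[0, 0, 0], [0.23, 1.68, 0.45], 20]]}}

```text
clock: 7.17
eef_pos: [0.5814, 0.1309, 0.1263]
eef_rot: [[-0.757, 0.634, 0.157], [-0.123, 0.098, -0.988], [-0.641, -0.767, 0.004]]
force: [-1.4, -0.1, -0.2]
finger_gap: 0.508
```

Call:
{"name": "arm_command", "arguments": {"series": [[[0, 0, 0], [0, 0, 0], 20], [[0, 0, 0], [0, 0, 0], 20], [[0, 0, 0], [0, 0, 0], 20]]}}

```text
clock: 7.42
eef_pos: [0.5818, 0.1313, 0.1293]
eef_rot: [[-0.754, 0.637, 0.158], [-0.123, 0.098, -0.987], [-0.645, -0.764, 0.004]]
force: [-0.5, 0.2, -0.7]
finger_gap: 0.509
```

```bash
python3 - <<'E'
from fit import *
print(sensors.read_state()['qd'].round(3),sensors.read_state()['qpos'].round(3))
go(rot(9,-50),[.574,.131,.2],True)
st=sensors.read_state();print('mouth pred',rims(np.array(st['eef_rot']),np.array(st['eef_pos']),[.0364,.0017,0,0,0])[3].round(4))
snap('wrist','w8');snap('side','side8')
im=cv2.imread('pics/side8.png')
cv2.imwrite('pics/s8z.png',cv2.resize(im[140:280,280:420],None,fx=4,fy=4,interpolation=cv2.INTER_CUBIC))
E
```

```text
[ 0.001 -0.003  0.002  0.003 -0.003  0.   ] [ 0.031 -0.01   2.146  0.254  0.318  1.229]
t 7.42 pos [0.5818 0.1313 0.1293] F [-0.5  0.2 -0.7] gap 0.509 -> ([-0.03, 0.04, -0.03], [-0.989, -1.006, -0.017])
mouth pred [0.5715 0.1297 0.1001]
```

View pics/s8z.png

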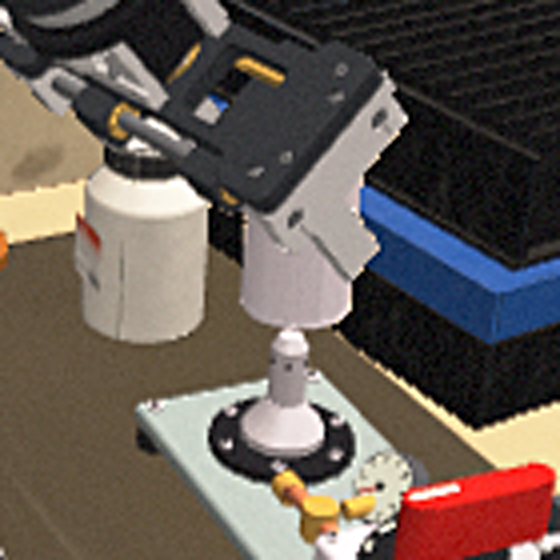

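View pics/w8.png

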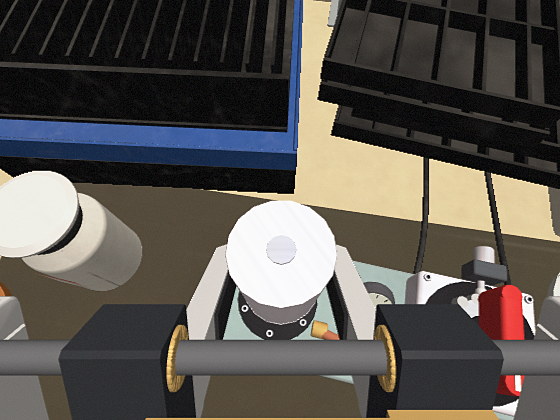

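```bash
python3 - <<'E'
from peg import *
c=load('side8')
def res(q):
    a=proj(c,ring(q[0],q[1],.024,.1001)); return [a[:,0].min()-340.2,a[:,0].max()-368.2,a[:,1].max()-221.4]
r=least_squares(res,[.57,.13]);print('mouth by side',r.x.round(4),np.round(r.fun,1))
from fit import *
st=sensors.read_state();R0=np.array(st['eef_rot']);p0=np.array(st['eef_pos']);x=[.0364,.0017,0,0,0]
M0=rims(R0,p0,x)[3]
for hd,tm in [(31,[.572,.130,.100])]:
    R1=rot(hd,-50); M1=rims(R1,p0,x)[3]; p1=p0+np.array(tm)-M1
    print(hd,p1.round(4),row(R0,p0,R1,p1))
E
```

```text
mouth by side [0.5734 0.1307] [ 0.4 -0.4  0. ]
31 [0.5809 0.1353 0.1292] ([-2.86, -3.32, -0.02], [0.005, -0.002, -0.106])
```

Call:
{"name": "arm_command", "arguments": {"series": [[[-0.7, -0.8, 0], [0, 0, 0], 20], [[-1.4, -1.65, 0], [0, 0, 0], 20], [[-2.1, -2.5, 0], [0, 0, -0.05], 20], [[-2.86, -3.32, 0], [0, 0, -0.1], 20], [[-2.86, -3.32, 0], [0, 0, -0.1], 20]]}}

```text
clock: 7.93
eef_pos: [0.5803, 0.1353, 0.1282]
eef_rot: [[-0.667, 0.557, 0.496], [-0.381, 0.317, -0.868], [-0.641, -0.768, 0.001]]
force: [0.6, 0.1, -1.5]
finger_gap: 0.511
```

Call:
{"name": "arm_command", "arguments": {"series": [[[0, 0, 0], [0, 0, 0], 20], [[0, 0, 0], [0, 0, 0], 20]]}}

```text
clock: 8.1
eef_pos: [0.5811, 0.1332, 0.1276]
eef_rot: [[-0.672, 0.558, 0.486], [-0.374, 0.311, -0.874], [-0.639, -0.769, -0.001]]
force: [-0.1, 0.7, -1.1]
finger_gap: 0.51
```

```bash
python3 - <<'E'
from fit import *
st=sensors.read_state();print(st['qd'].round(3),st['qpos'].round(3))
x=[.0364,.0017,0,0,0]
R0=np.array(st['eef_rot']);p0=np.array(st['eef_pos']);print('mouth pred',rims(R0,p0,x)[3].round(4), R0.round(3).tolist())
snap('wrist','w9');snap('side','side9')
R1=rot(31,-50)
for z in(.07,.045,.032): 
    p1=p0+np.array([.572,.130,z])-rims(R1,p0,x)[3]; print(z,row(R0,p0,R1,p1))
im=cv2.imread('pics/w9.png')
cv2.imwrite('pics/w9z.png',cv2.resize(im[180:400,180:400],None,fx=2.7,fy=2.7,interpolation=cv2.INTER_CUBIC))
im=cv2.imread('pics/side9.png')
cv2.imwrite('pics/s9z.png',cv2.resize(im[140:280,280:420],None,fx=4,fy=4,interpolation=cv2.INTER_CUBIC))
E
```

```text
[ 0.027 -0.003  0.019 -0.01  -0.003  0.009] [-0.154  0.022  2.114  0.802  0.578  0.318]
mouth pred [0.5721 0.1281 0.0985] [[-0.672, 0.558, 0.486], [-0.374, 0.311, -0.874], [-0.639, -0.769, -0.001]]
0.07 ([-0.24, -0.29, 0.06], [0.437, 0.561, -0.05])
0.045 ([-0.24, -0.29, 0.06], [0.836, 1.041, -0.049])
0.032 ([-0.24, -0.29, 0.06], [1.044, 1.291, -0.049])
```

View pics/s9z.png

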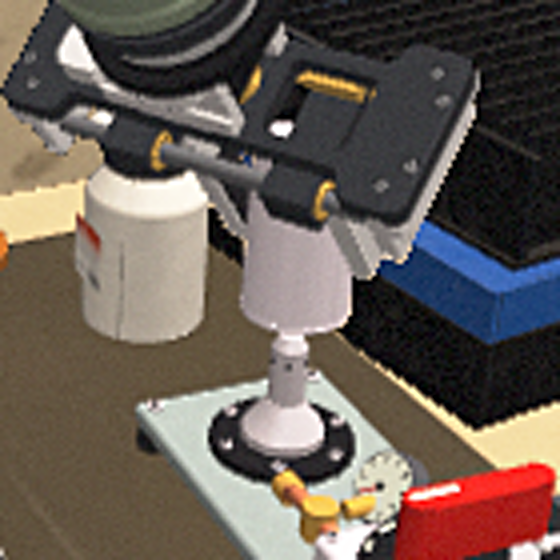

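View pics/w9z.png

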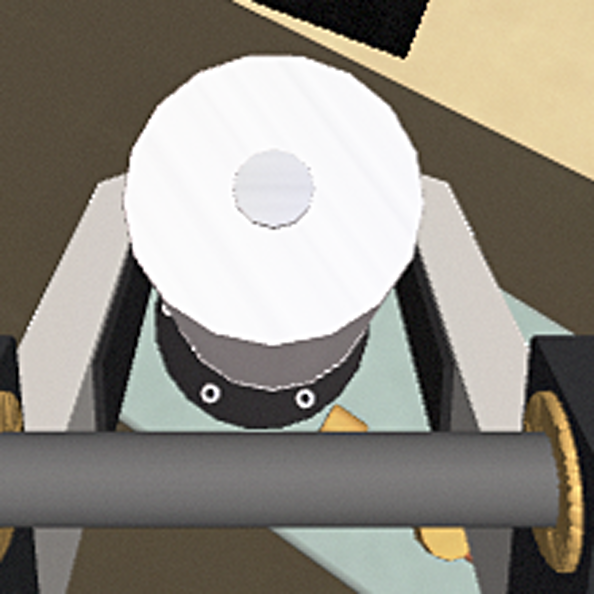

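```bash
python3 - <<'E'
from fit import *
from peg import ring
c=load('w9')
def res(q):
    a=proj(c,ring(q[0],q[1],.034,.03)); return [a[:,0].min()-(180+155/2.7),a[:,1].max()-(180+428/2.7)]
r=least_squares(res,[.57,.13]);print('seat',r.x.round(4))
def res(q):
    a=proj(c,ring(q[0],q[1],.024,.0985)); return [a[:,1].max()-(180+388.5/2.7), a[a[:,1].argmax(),0]-(180+273/2.7)]
r=least_squares(res,[.57,.13]);print('mouth',r.x.round(4))
s=load('side9')
def res(q):
    a=proj(s,ring(q[0],q[1],.024,.0985)); return [a[:,0].min()-(280+242/4),a[:,0].max()-(280+352/4),a[:,1].max()-(140+334/4)]
r=least_squares(res,[.57,.13]);print('mouth side',r.x.round(4))
st=sensors.read_state();R0=np.array(st['eef_rot']);p0=np.array(st['eef_pos']);print('mouth pred',rims(R0,p0,[.0364,.0017,0,0,0])[3].round(4),p0,st['qd'].round(3))
E
```

```text
seat [0.5736 0.1317]
mouth [0.5715 0.1276]
mouth side [0.5713 0.1268]
mouth pred [0.5711 0.1294 0.0979] [0.58003378 0.1344639  0.12697747] [ 0.013  0.002  0.006  0.009  0.005 -0.019]
```

```bash
python3 - <<'E'
from fit import *
st=sensors.read_state();R0=np.array(st['eef_rot']);p0=np.array(st['eef_pos']);R1=rot(31,-50)
for z in(.058,): 
    p1=p0+np.array([.573,.131,z])-rims(R1,p0,[.0364,.0017,0,0,0])[3]; print(z,row(R0,p0,R1,p1))
E
```

```text
0.058 ([-0.21, -0.27, 0.07], [0.586, 0.806, -0.017])
```

Call:
{"name": "arm_command", "arguments": {"series": [[[-0.1, -0.15, 0], [0.15, 0.2, 0], 20], [[-0.2, -0.27, 0.05], [0.3, 0.4, 0], 20], [[-0.2, -0.27, 0.05], [0.45, 0.6, 0], 20], [[-0.2, -0.27, 0.05], [0.58, 0.8, 0], 20], [[-0.2, -0.27, 0.05], [0.58, 0.8, 0], 20]]}}

```text
clock: 8.62
eef_pos: [0.5805, 0.1368, 0.0852]
eef_rot: [[-0.659, 0.547, 0.516], [-0.396, 0.331, -0.857], [-0.639, -0.769, -0.002]]
force: [0.4, 0.8, -0.7]
finger_gap: 0.508
```

Call:
{"name": "arm_command", "arguments": {"series": [[[0, 0, 0], [0, 0, 0], 20], [[0, 0, 0], [0, 0, 0], 20], [[0, 0, 0], [0, 0, 0], 20]]}}

```text
clock: 8.87
eef_pos: [0.583, 0.1359, 0.0885]
eef_rot: [[-0.656, 0.551, 0.516], [-0.396, 0.33, -0.857], [-0.643, -0.766, 0.002]]
force: [-0.0, -0.7, -0.1]
finger_gap: 0.504
```

```bash
python3 - <<'E'
from fit import *
st=sensors.read_state();print(st['qd'].round(3),st['qpos'].round(3),st['force'].round(1))
R0=np.array(st['eef_rot']);p0=np.array(st['eef_pos']);R1=rot(31,-50)
print(rims(R0,p0,[.0364,.0017,0,0,0])[3].round(4))
for z in(.045,.033): 
    p1=p0+np.array([.573,.131,z])-rims(R1,p0,[.0364,.0017,0,0,0])[3]; print(z,row(R0,p0,R1,p1))
snap('side','side10');snap('wrist','w10')
im=cv2.imread('pics/side10.png');a=cv2.resize(im[140:280,290:390],None,fx=4,fy=4,interpolation=cv2.INTER_CUBIC)
im=cv2.imread('pics/w10.png');b=cv2.resize(im[200:360,220:340],None,fx=3.3,fy=3.5,interpolation=cv2.INTER_CUBIC)
cv2.imwrite('pics/c10.png',np.hstack([a,b]))
E
```

```text
[-0.006 -0.002 -0.004  0.001  0.002 -0.007] [-0.162  0.116  2.125  0.953  0.534  0.113] [-0.  -0.7 -0.1]
[0.5741 0.1306 0.0593]
0.045 ([-0.01, 0.02, 0.0], [0.244, 0.262, -0.024])
0.033 ([-0.01, 0.02, 0.0], [0.437, 0.491, -0.025])
```

View pics/c10.png

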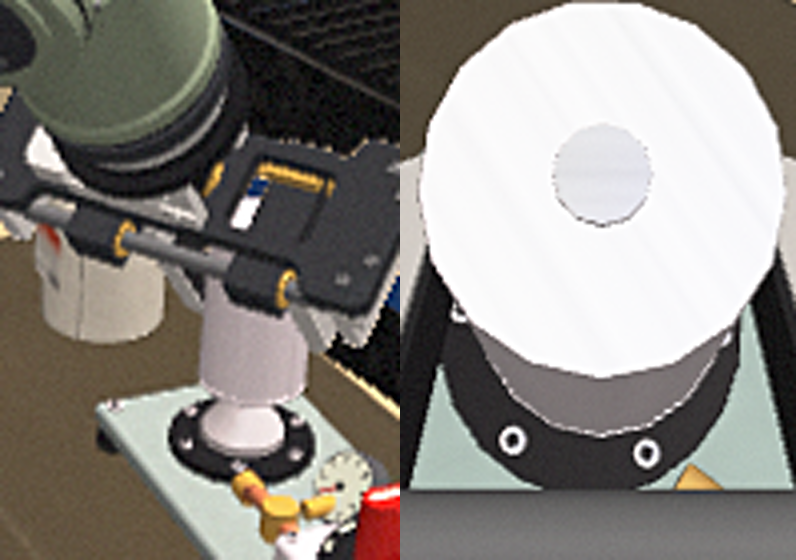

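```bash
python3 - <<'E'
from fit import *
st=sensors.read_state()
R0=np.array(st['eef_rot']);p0=np.array(st['eef_pos']);R1=rot(31,-50)
print(rims(R0,p0,[.0364,.0017,0,0,0])[3].round(4))
for z in(.045,.033,.031): 
    p1=p0+np.array([.5725,.1317,z])-rims(R1,p0,[.0364,.0017,0,0,0])[3]; print(z,row(R0,p0,R1,p1))
E
```

```text
[0.5742 0.1304 0.0593]
0.045 ([-0.01, 0.02, 0.0], [0.244, 0.261, -0.051])
0.033 ([-0.01, 0.02, 0.0], [0.437, 0.491, -0.051])
0.031 ([-0.01, 0.02, 0.0], [0.469, 0.529, -0.051])
```

Call:
{"name": "arm_command", "arguments": {"series": [[[0, 0, 0], [0.03, 0, -0.05], 20], [[0, 0, 0], [0.1, 0.09, -0.05], 20], [[0, 0, 0], [0.17, 0.18, -0.05], 20], [[0, 0, 0], [0.24, 0.26, -0.05], 20], [[0, 0, 0], [0.24, 0.26, -0.05], 20]]}}

```text
clock: 9.38
eef_pos: [0.58, 0.1371, 0.0719]
eef_rot: [[-0.658, 0.548, 0.516], [-0.396, 0.331, -0.857], [-0.64, -0.768, -0.001]]
force: [-0.5, -0.1, -0.5]
finger_gap: 0.509
```

Call:
{"name": "arm_command", "arguments": {"series": [[[0, 0, 0], [0.05, 0.06, 0], 20], [[0, 0, 0], [0.1, 0.12, 0], 20], [[0, 0, 0], [0.1, 0.12, 0], 20]]}}

```text
clock: 9.63
eef_pos: [0.5806, 0.137, 0.0663]
eef_rot: [[-0.657, 0.549, 0.516], [-0.396, 0.331, -0.857], [-0.641, -0.767, 0.0]]
force: [-0.3, 0.0, -0.9]
finger_gap: 0.507
```

```bash
python3 - <<'E'
from fit import *
st=sensors.read_state();print(st['qd'].round(3),st['qpos'].round(3),st['force'].round(1),st['ft_torque'].round(2))
R0=np.array(st['eef_rot']);p0=np.array(st['eef_pos']);R1=rot(31,-50)
print(rims(R0,p0,[.0364,.0017,0,0,0])[3].round(4))
snap('side','side11');snap('wrist','w11')
im=cv2.imread('pics/side11.png');a=cv2.resize(im[140:280,290:390],None,fx=4,fy=4,interpolation=cv2.INTER_CUBIC)
im=cv2.imread('pics/w11.png');b=cv2.resize(im[200:360,220:340],None,fx=3.3,fy=3.5,interpolation=cv2.INTER_CUBIC)
cv2.imwrite('pics/c11.png',np.hstack([a,b]))
E
```

```text
[-0.001 -0.008 -0.004 -0.014  0.006  0.021] [-0.16   0.163  2.136  1.034  0.502  0.021] [-0.3  0.  -0.9] [-0.22  0.3   0.06]
[0.5717 0.1317 0.0371]
```

View pics/c11.png

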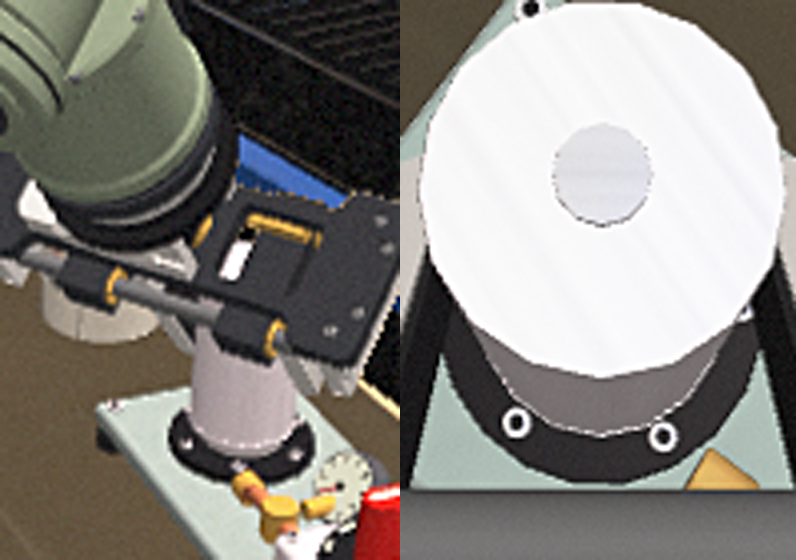

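Call:
{"name": "arm_command", "arguments": {"series": [[[0, 0, 0], [0.03, 0.04, 0], 20], [[0, 0, 0], [0.05, 0.06, 0], 20], [[0, 0, 0], [0.08, 0.09, 0], 20], [[0, 0, 0], [0.08, 0.09, 0], 20]]}}

```text
clock: 10.07
eef_pos: [0.5808, 0.1369, 0.0621]
eef_rot: [[-0.657, 0.55, 0.516], [-0.396, 0.33, -0.857], [-0.642, -0.767, 0.001]]
force: [0.2, 0.5, -1.9]
finger_gap: 0.504
```

```bash
python3 - <<'E'
from fit import *
st=sensors.read_state();print(st['qd'].round(3),st['force'].round(1),st['ft_torque'].round(2))
R0=np.array(st['eef_rot']);p0=np.array(st['eef_pos'])
print(rims(R0,p0,[.0364,.0017,0,0,0])[3].round(4))
E
```

```text
[-0.001 -0.005 -0.004 -0.007  0.002  0.014] [ 0.2  0.5 -1.9] [-0.18  0.25 -0.03]
[0.5719 0.1316 0.0329]
```

Still no contact. I'll lower it the last 3 mm gently.

Call:
{"name": "arm_command", "arguments": {"series": [[[0, 0, 0], [0.02, 0.02, 0], 20], [[0, 0, 0], [0.03, 0.04, 0], 20], [[0, 0, 0], [0.03, 0.04, 0], 20]]}}

```text
clock: 10.32
eef_pos: [0.581, 0.137, 0.0602]
eef_rot: [[-0.657, 0.55, 0.516], [-0.396, 0.33, -0.857], [-0.642, -0.767, 0.001]]
force: [-0.0, -0.8, -0.8]
finger_gap: 0.507
```

Call:
{"name": "arm_command", "arguments": {"series": [[[0, 0, 0], [0.02, 0.02, 0], 20], [[0, 0, 0], [0.03, 0.03, 0], 20], [[0, 0, 0], [0.03, 0.03, 0], 20]]}}

```text
clock: 10.57
eef_pos: [0.5811, 0.137, 0.0588]
eef_rot: [[-0.656, 0.55, 0.516], [-0.396, 0.331, -0.857], [-0.642, -0.767, 0.001]]
force: [1.2, 0.8, -0.5]
finger_gap: 0.509
```

```bash
python3 - <<'E'
from fit import *
st=sensors.read_state();print(st['qd'].round(3),st['force'].round(1),st['ft_torque'].round(2))
R0=np.array(st['eef_rot']);p0=np.array(st['eef_pos'])
print(rims(R0,p0,[.0364,.0017,0,0,0])[3].round(4))
E
```

```text
[-0.001 -0.002  0.001 -0.007  0.002  0.003] [ 1.2  0.8 -0.5] [-0.09  0.1  -0.03]
[0.5722 0.1316 0.0296]
```

Call:
{"name": "arm_command", "arguments": {"series": [[[0, 0, 0], [0.02, 0.02, 0], 20], [[0, 0, 0], [0.03, 0.04, 0], 20], [[0, 0, 0], [0.03, 0.04, 0], 20]]}}

```text
clock: 10.82
eef_pos: [0.5815, 0.1371, 0.0575]
eef_rot: [[-0.656, 0.551, 0.516], [-0.396, 0.331, -0.857], [-0.643, -0.766, 0.001]]
force: [-1.2, -0.1, 3.9]
finger_gap: 0.508
```

```bash
python3 - <<'E'
from fit import *
st=sensors.read_state();print(st['qd'].round(3),st['force'].round(1),st['ft_torque'].round(2))
R0=np.array(st['eef_rot']);p0=np.array(st['eef_pos'])
print(rims(R0,p0,[.0364,.0017,0,0,0])[3].round(4))
snap('side','side12')
im=cv2.imread('pics/side12.png');a=cv2.resize(im[140:280,290:390],None,fx=4,fy=4,interpolation=cv2.INTER_CUBIC)
cv2.imwrite('pics/c12.png',a)
E
```

```text
[ 0.001  0.    -0.    -0.004 -0.001  0.005] [-1.2 -0.1  3.9] [0.11 0.05 0.1 ]
[0.5725 0.1318 0.0283]
```

View pics/c12.png

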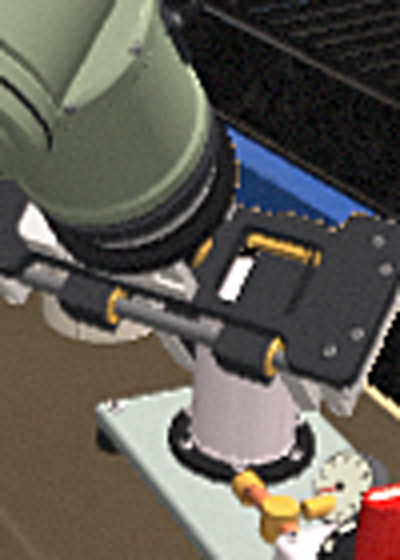

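Call:
{"name": "arm_command", "arguments": {"series": [[[0, 0, 0], [0, 0, 0], 60], [[0, 0, 0], [0, 0, 0], 70], [[0, 0, 0], [0, 0, 0], 80], [[0, 0, 0], [0, 0, 0], 80], [[0, 0, 0], [0, 0, 0], 80]]}}

```text
clock: 11.28
eef_pos: [0.5808, 0.1369, 0.0565]
eef_rot: [[-0.657, 0.55, 0.516], [-0.396, 0.33, -0.857], [-0.642, -0.767, 0.001]]
force: [-0.8, 0.8, -1.0]
finger_gap: 0.792
```

```bash
python3 - <<'E'
from fit import *
st=sensors.read_state();print(st['qd'].round(3),st['force'].round(1),st['finger_gap'])
snap('wrist','w13');snap('side','side13')
im=cv2.imread('pics/side13.png');a=cv2.resize(im[140:280,290:390],None,fx=4,fy=4,interpolation=cv2.INTER_CUBIC)
im=cv2.imread('pics/w13.png');b=cv2.resize(im[200:360,220:340],None,fx=3.3,fy=3.5,interpolation=cv2.INTER_CUBIC)
cv2.imwrite('pics/c13.png',np.hstack([a,b]))
E
```

```text
[ 0.001 -0.002 -0.003 -0.    -0.     0.   ] [-0.8  0.8 -1. ] 0.7918773988228915
```

View pics/c13.png

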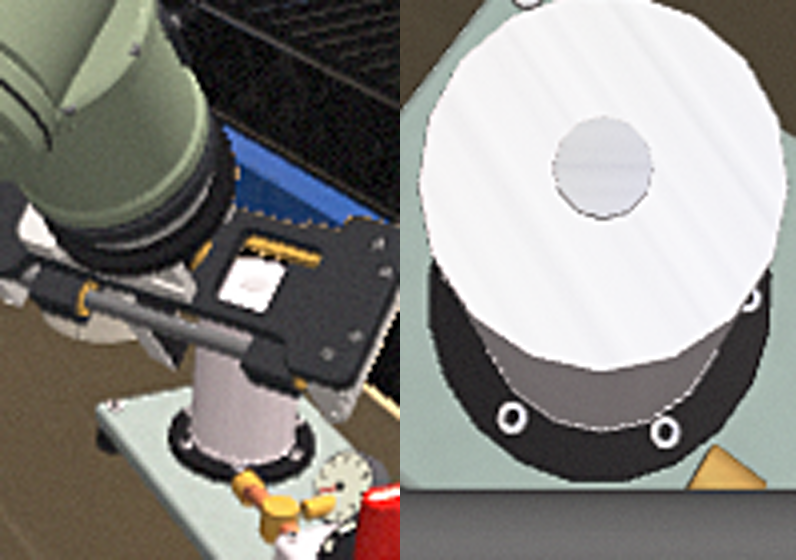

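Call:
{"name": "arm_command", "arguments": {"series": [[[0, 0, 0], [0, -0.4, 0], 80], [[0, 0, 0], [0, -0.9, 0], 80], [[0, 0, 0], [0, -1.5, 0], 80], [[0, 0, 0], [-0.6, -2.1, 0], 80], [[0, 0, 0], [-1.1, -2.6, 0], 80]]}}

```text
clock: 11.8
eef_pos: [0.5513, 0.1196, 0.1649]
eef_rot: [[-0.659, 0.549, 0.514], [-0.395, 0.33, -0.858], [-0.64, -0.768, -0.0]]
force: [1.3, 0.8, -0.1]
finger_gap: 0.801
```

```bash
python3 - <<'E'
from fit import *
st=sensors.read_state();print(st['qd'].round(3),st['qpos'].round(3),st['force'].round(1),st['eef_pos'])
go(rot(-4,-90,1),[.52,.03,.27])
snap('wrist','w14');snap('side','side14')
E
```

```text
[ 0.07  -0.591 -0.367 -0.784  0.605  1.042] [-0.22  -0.114  2.147  0.744  0.711  0.331] [ 1.3  0.8 -0.1] [0.5513131  0.11957538 0.16487723]
t 11.8 pos [0.5513 0.1196 0.1649] F [ 1.3  0.8 -0.1] gap 0.801 -> ([-9.97, -27.52, -3.14], [-0.283, -3.187, 1.517])
```

View pics/side14.png

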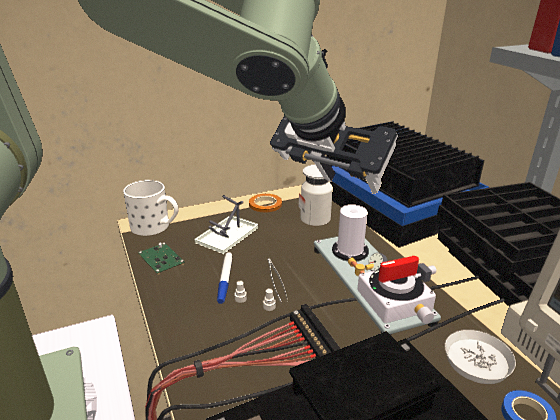

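```bash
python3 - <<'E'
from h import *
def J(deg): 
    a=np.radians(deg);z=np.array([np.cos(a),np.sin(a),0]);y=np.array([0,0,-1.]);return np.c_[np.cross(y,z),y,z]
s=sensors.read_state();R=np.array(s['eef_rot']);p=np.array(s['eef_pos'])
print(s['qd'].round(2)); go(J(0),[.5,.05,.28])
Q=R@Ro.from_rotvec(Ro.from_matrix(R.T@J(0)).as_rotvec()*.45).as_matrix()
print(row(R,p,Q,[.53,.09,.24]))
E
```

```text
[ 0.    0.06  0.06  0.03 -0.02 -0.07]
t 11.9 pos [0.5568 0.119  0.1714] F [1.2 0.  0.5] gap 0.801 -> ([-4.25, -11.25, -7.3], [-0.154, -3.426, 0.773])
([-1.91, -5.06, -3.28], [-0.39, -1.917, 0.293])
```

Call:
{"name": "arm_command", "arguments": {"series": [[[-0.4, -1, -0.65], [-0.2, -0.6, 0.05], 80], [[-0.8, -2, -1.3], [-0.3, -1.1, 0.1], 80], [[-1.2, -3, -2], [-0.4, -1.6, 0.2], 80], [[-1.55, -4, -2.6], [-0.4, -1.9, 0.3], 80], [[-1.9, -5, -3.3], [-0.4, -1.9, 0.3], 80]]}}

```text
clock: 12.32
eef_pos: [0.5286, 0.0892, 0.2356]
eef_rot: [[-0.471, 0.27, 0.84], [-0.8, 0.27, -0.536], [-0.371, -0.924, 0.089]]
force: [0.0, 0.2, 0.0]
finger_gap: 0.8
```

```bash
cat >> h.py <<'E'
def J(deg): 
    a=np.radians(deg);z=np.array([np.cos(a),np.sin(a),0]);y=np.array([0,0,-1.]);return np.c_[np.cross(y,z),y,z]
E
python3 - <<'E'
from h import *
s=sensors.read_state();print(s['qd'].round(2),s['qpos'].round(2)); go(J(0),[.5,.05,.28])
E
```

```text
[ 0.42  0.47 -0.61 -0.78  0.56 -0.28] [-0.21 -0.1   1.86  0.35  1.19  0.24]
t 12.32 pos [0.5286 0.0892 0.2356] F [0.  0.2 0. ] gap 0.8 -> ([-2.22, -6.23, -3.97], [0.708, -1.483, 0.024])
```

Call:
{"name": "arm_command", "arguments": {"series": [[[-0.5, -1.2, -0.8], [0.2, -0.4, 0], 80], [[-0.9, -2.4, -1.6], [0.4, -0.8, 0], 80], [[-1.35, -3.7, -2.4], [0.55, -1.1, 0], 80], [[-1.8, -5, -3.2], [0.65, -1.3, 0], 80], [[-2.2, -6.2, -4], [0.7, -1.5, 0], 80]]}}

```text
clock: 12.73
eef_pos: [0.498, 0.0515, 0.2779]
eef_rot: [[-0.039, 0.008, 0.999], [-0.999, 0.023, -0.039], [-0.024, -1.0, 0.007]]
force: [-0.4, 0.1, -0.2]
finger_gap: 0.805
```

```bash
python3 - <<'E'
from h import *
s=sensors.read_state();print(s['qd'].round(2),s['qpos'].round(2)); go(J(45),[.5,0,.28]);  go(J(86),[.5,0,.28])
E
```

```text
[ 0.48  0.27 -0.45 -0.82  0.56 -0.65] [-0.09 -0.01  1.63  0.02  1.52 -0.05]
t 12.73 pos [0.498  0.0515 0.2779] F [-0.4  0.1 -0.2] gap 0.805 -> ([-0.19, -9.45, -0.22], [1.282, -0.082, 0.1])
t 12.73 pos [0.498  0.0515 0.2779] F [-0.4  0.1 -0.2] gap 0.805 -> ([-0.27, -17.65, -0.15], [1.282, -0.082, 0.1])
```

Call:
{"name": "arm_command", "arguments": {"series": [[[0, -1.4, 0], [0.3, 0, 0], 80], [[0, -2.8, 0], [0.6, 0, 0], 80], [[0, -4.2, 0], [0.9, 0, 0], 80], [[0, -5.6, 0], [1.2, 0, 0.1], 80], [[0, -7, 0], [1.3, 0, 0.1], 80]]}}

```text
clock: 13.15
eef_pos: [0.4998, -0.0008, 0.2754]
eef_rot: [[0.543, 0.009, 0.84], [-0.84, 0.026, 0.542], [-0.017, -1.0, 0.022]]
force: [0.4, -0.7, 0.5]
finger_gap: 0.799
```

Call:
{"name": "arm_command", "arguments": {"series": [[[0, -1.4, 0], [0, 0, 0], 80], [[0, -2.8, 0], [0, 0, 0], 80], [[0, -4.2, 0], [0, 0, 0], 80], [[0, -5.6, 0], [0, 0, 0], 80], [[0, -7, 0], [0, 0, 0], 80]]}}

```text
clock: 13.57
eef_pos: [0.4994, 0.0004, 0.2754]
eef_rot: [[0.927, 0.009, 0.376], [-0.376, 0.027, 0.926], [-0.002, -1.0, 0.028]]
force: [-0.2, -0.0, 0.7]
finger_gap: 0.802
```

Call:
{"name": "arm_command", "arguments": {"series": [[[0, -1.4, 0], [0, 0, 0], 80], [[0, -2.8, 0], [0, 0, 0], 80], [[0, -3.2, 0], [0, 0, 0], 80], [[0, -3.2, 0], [0, 0, 0], 80], [[0, -3.2, 0], [0, 0, 0], 80]]}}

```text
clock: 13.98
eef_pos: [0.4995, 0.0004, 0.2758]
eef_rot: [[0.993, 0.009, 0.114], [-0.114, 0.027, 0.993], [0.006, -1.0, 0.027]]
force: [0.9, -0.2, -0.7]
finger_gap: 0.8
```

```bash
python3 - <<'E'
from h import *
s=sensors.read_state();print(s['qd'].round(2),s['qpos'].round(2)); go(J(86),[.564,-.018,.15]);print(s['eef_rot'].round(3).tolist())
snap('wrist','w15')
E
```

```text
[ 0.   -0.   -0.01 -0.    0.    0.  ] [-0.19 -0.01  1.63  0.03  1.51 -1.65]
t 13.98 pos [4.995e-01 4.000e-04 2.758e-01] F [ 0.9 -0.2 -0.7] gap 0.8 -> ([-0.31, -0.51, 0.08], [1.635, 3.147, -0.36])
[[0.993, 0.009, 0.114], [-0.114, 0.027, 0.993], [0.006, -1.0, 0.027]]
```

View pics/w15.png

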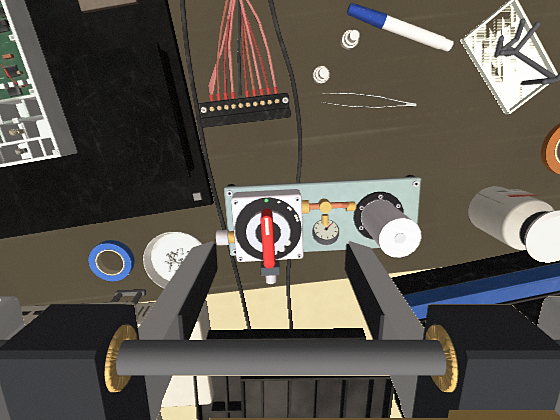

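The wrist view now shows the station from the other side: red wing about (267,235), can on the peg at (390,225), close to upright. I'll zoom in on the dial.

```bash
python3 - <<'E'
from h import *
im=cv2.imread('pics/w15.png')
cv2.imwrite('pics/w15z.png',cv2.resize(im[170:290,215:435],None,fx=3.6,fy=4.5,interpolation=cv2.INTER_CUBIC))
E
```

```text
(no output)
```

View pics/w15z.png

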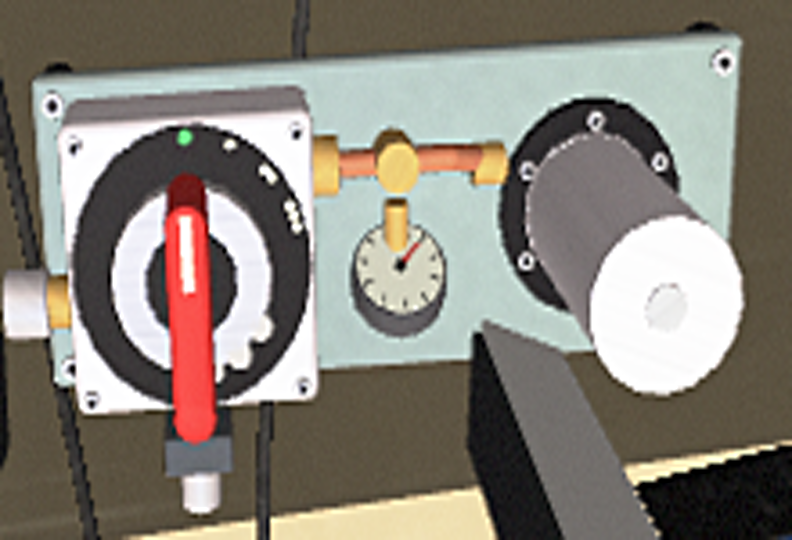

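```bash
python3 - <<'E'
from h import *
c=load('w15');A=lambda u,v:(215+u/3.6,170+v/4.5)
for n,p,z in [('disc',(193.5,264),.068),('w-',(186,207),.101),('w+',(195,440),.101)]: print(n,atz(c,*A(*p),z).round(4))
s=load('side14');t=[proj(s,[.564,-.018,z])[0].round(1) for z in (.068,.101)];print(t)
# can check: closed end centre
print('can top',atz(c,*A(667,306),.110).round(4))
go(J(86),[.564,-.018,.15])
E
```

```text
disc [ 0.5588 -0.0156  0.068 ]
w- [ 0.5314 -0.0143  0.101 ]
w+ [ 0.5952 -0.0195  0.101 ]
[array([398., 277.]), array([400.8, 259.4])]
can top [0.573  0.1319 0.11  ]
t 14.03 pos [4.996e-01 3.000e-04 2.761e-01] F [ 0.2 -0.7  0. ] gap 0.799 -> ([-0.31, -0.5, 0.08], [1.631, 3.154, -0.359])
```

```bash
python3 - <<'E'
from h import *
go(J(85.8),[.563,-.0175,.13])
E
```

```text
t 14.03 pos [4.996e-01 3.000e-04 2.761e-01] F [ 0.2 -0.7  0. ] gap 0.799 -> ([-0.31, -0.46, 0.08], [1.602, 3.654, -0.363])
```

Call:
{"name": "arm_command", "arguments": {"series": [[[-0.1, -0.2, 0], [0.4, 0.7, -0.1], 60], [[-0.3, -0.46, 0.08], [0.8, 1.5, -0.2], 45], [[-0.3, -0.46, 0.08], [1.2, 2.3, -0.3], 45], [[-0.3, -0.46, 0.08], [1.6, 3, -0.36], 45], [[-0.3, -0.46, 0.08], [1.6, 3.6, -0.36], 45]]}}

```text
clock: 14.45
eef_pos: [0.565, -0.0183, 0.1306]
eef_rot: [[0.997, 0.002, 0.074], [-0.074, 0.0, 0.997], [0.002, -1.0, 0.001]]
force: [-0.4, 0.3, 0.8]
finger_gap: 0.48
```

Call:
{"name": "arm_command", "arguments": {"series": [[[0, 0, 0], [0, 0, 0], 45], [[0, 0, 0], [0, 0, 0], 45], [[0, 0, 0], [0, 0, 0], 45], [[0, 0, 0], [0, 0, 0], 45]]}}

```text
clock: 14.78
eef_pos: [0.5649, -0.0179, 0.1355]
eef_rot: [[0.997, 0.006, 0.073], [-0.073, -0.0, 0.997], [0.006, -1.0, 0.0]]
force: [0.3, 1.2, 0.5]
finger_gap: 0.451
```

```bash
python3 - <<'E'
from h import *
s=sensors.read_state();print(s['qd'].round(2),s['qpos'].round(2));print(s['eef_rot'].round(3).tolist())
go(J(85.8),[.563,-.0175,.075])
snap('wrist','w16');snap('side','side16')
im=cv2.imread('pics/side16.png');a=cv2.resize(im[180:340,320:460],None,fx=2.85,fy=2.625,interpolation=cv2.INTER_CUBIC)
im=cv2.imread('pics/w16.png');b=cv2.resize(im[150:360,180:380],None,fx=2,fy=2,interpolation=cv2.INTER_CUBIC)
cv2.imwrite('pics/c16.png',np.hstack([a,b]))
E
```

```text
[ 0.   -0.01 -0.    0.   -0.   -0.  ] [-0.19  0.25  1.64  0.    1.25 -1.68]
[[0.997, 0.006, 0.073], [-0.073, -0.0, 0.997], [0.006, -1.0, 0.0]]
t 14.78 pos [ 0.5649 -0.0179  0.1355] F [0.3 1.2 0.5] gap 0.451 -> ([-0.0, 0.0, 0.07], [-0.056, 1.513, 0.006])
```

View pics/c16.png

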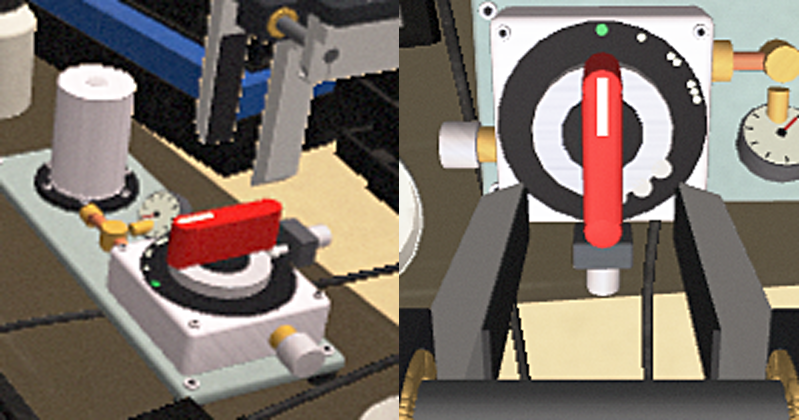

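Call:
{"name": "arm_command", "arguments": {"series": [[[0, 0, 0], [-0.02, 0.4, 0], 45], [[0, 0, 0], [-0.04, 0.8, 0], 45], [[0, 0, 0.05], [-0.05, 1.2, 0], 45], [[0, 0, 0.05], [-0.05, 1.5, 0], 45], [[0, 0, 0.05], [-0.05, 1.5, 0], 45]]}}

```text
clock: 15.3
eef_pos: [0.5598, -0.0172, 0.0713]
eef_rot: [[0.997, -0.006, 0.073], [-0.073, 0.001, 0.997], [-0.006, -1.0, 0.001]]
force: [-0.7, -0.1, -0.4]
finger_gap: 0.452
```

Call:
{"name": "arm_command", "arguments": {"series": [[[0, 0, 0], [0, 0, 0], 45], [[0, 0, 0], [0, 0, 0], 45], [[0, 0, 0], [0, 0, 0], 45]]}}

```text
clock: 15.55
eef_pos: [0.5627, -0.0177, 0.0746]
eef_rot: [[0.997, 0.0, 0.073], [-0.073, 0.0, 0.997], [0.0, -1.0, 0.0]]
force: [0.3, -0.1, -0.1]
finger_gap: 0.447
```

```bash
python3 - <<'E'
from h import *
go(J(85.8),[.563,-.0175,.075])
snap('wrist','w17');snap('side','side17')
im=cv2.imread('pics/side17.png');a=cv2.resize(im[180:340,320:460],None,fx=2.85,fy=2.625,interpolation=cv2.INTER_CUBIC)
im=cv2.imread('pics/w17.png');b=cv2.resize(im[150:360,180:380],None,fx=2,fy=2,interpolation=cv2.INTER_CUBIC)
cv2.imwrite('pics/c17.png',np.hstack([a,b]))
E
```

```text
t 15.55 pos [ 0.5627 -0.0177  0.0746] F [ 0.3 -0.1 -0.1] gap 0.447 -> ([-0.0, 0.0, 0.0], [0.006, -0.011, 0.006])
```

View pics/c17.png

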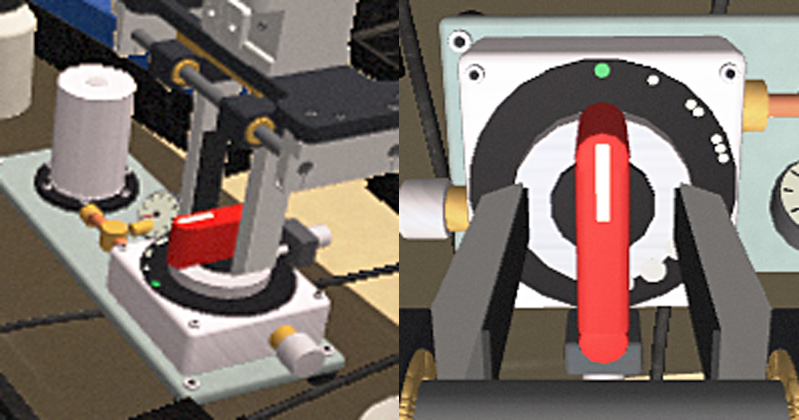

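Aligned with the wing and not touching the disc. Closing at 35 N.

Call:
{"name": "arm_command", "arguments": {"series": [[[0, 0, 0], [0, 0, 0], 30], [[0, 0, 0], [0, 0, 0], 10], [[0, 0, 0], [0, 0, 0], 0], [[0, 0, 0], [0, 0, 0], 0], [[0, 0, 0], [0, 0, 0], 0]], "force": 35}}

```text
clock: 16.07
eef_pos: [0.5615, -0.0172, 0.0731]
eef_rot: [[0.997, -0.003, 0.073], [-0.073, 0.001, 0.997], [-0.003, -1.0, 0.001]]
force: [0.6, -0.6, -1.2]
finger_gap: 0.143
```

Call:
{"name": "arm_command", "arguments": {"series": [[[0, 0, 0], [0, 0, 0], 0], [[0, 0, 0], [0, 0, 0], 0], [[0, 0, 0], [0, 0, 0], 0], [[0, 0, 0], [0, 0, 0], 0], [[0, 0, 0], [0, 0, 0], 0]]}}

```text
clock: 16.48
eef_pos: [0.5616, -0.0173, 0.0731]
eef_rot: [[0.997, -0.003, 0.073], [-0.073, 0.001, 0.997], [-0.003, -1.0, 0.001]]
force: [0.8, 1.9, 0.9]
finger_gap: 0.145
```

Call:
{"name": "arm_command", "arguments": {"series": [[[0, 0.7, 0], [0, 0, 0], 0], [[0, 1.4, 0], [0, 0, 0], 0], [[0, 2.1, 0], [0, 0, 0], 0], [[0, 2.8, 0], [0, 0, 0], 0], [[0, 3.5, 0], [0, 0, 0], 0]]}}

```text
clock: 16.9
eef_pos: [0.5616, -0.0169, 0.0731]
eef_rot: [[0.928, -0.003, 0.372], [-0.372, 0.002, 0.928], [-0.003, -1.0, 0.001]]
force: [1.0, 2.8, 1.4]
finger_gap: 0.147
```

```bash
cat >> h.py <<'E'
def dial():
    s=sensors.read_state();R=np.array(s['eef_rot']);a=np.degrees(np.arctan2(R[1,2],R[0,2]))
    print('t',round(s['clock'],2),'jaw',round(a,1),'turned deg',round(85.8-a,1),'rad',round(np.radians(85.8-a),3),'pos',s['eef_pos'].round(4),'F',s['force'].round(1),'T',s['ft_torque'].round(2),'q6',s['qpos'][5].round(2),'gap',round(s['finger_gap'],3))
E
python3 -c "
from h import *
dial()"
```

```text
t 16.9 jaw 68.2 turned deg 17.6 rad 0.308 pos [ 0.5616 -0.0169  0.0731] F [1.  2.8 1.4] T [ 0.52 -0.16  0.16] q6 -1.37 gap 0.147
```

Call:
{"name": "arm_command", "arguments": {"series": [[[0, 0.7, 0], [0, 0, 0], 0], [[0, 1.4, 0], [0, 0, 0], 0], [[0, 2.1, 0], [0, 0, 0], 0], [[0, 2.8, 0], [0, 0, 0], 0], [[0, 3.5, 0], [0, 0, 0], 0]]}}

```text
clock: 17.32
eef_pos: [0.5618, -0.0167, 0.0731]
eef_rot: [[0.773, -0.002, 0.634], [-0.634, 0.002, 0.773], [-0.003, -1.0, 0.0]]
force: [0.2, 3.9, 0.1]
finger_gap: 0.147
```

Call:
{"name": "arm_command", "arguments": {"series": [[[0, 0.7, 0], [0, 0, 0], 0], [[0, 1.4, 0], [0, 0, 0], 0], [[0, 2.1, 0], [0, 0, 0], 0], [[0, 2.8, 0], [0, 0, 0], 0], [[0, 3.5, 0], [0, 0, 0], 0]]}}

```text
clock: 17.73
eef_pos: [0.5619, -0.0166, 0.0731]
eef_rot: [[0.547, -0.002, 0.837], [-0.837, 0.002, 0.547], [-0.003, -1.0, -0.0]]
force: [1.5, 3.8, -0.2]
finger_gap: 0.145
```

```bash
python3 - <<'E'
from h import *
dial(); snap('wrist','w18');snap('side','side18')
im=cv2.imread('pics/side18.png');a=cv2.resize(im[180:340,320:460],None,fx=2.85,fy=2.625,interpolation=cv2.INTER_CUBIC)
im=cv2.imread('pics/w18.png');b=cv2.resize(im[150:360,180:380],None,fx=2,fy=2,interpolation=cv2.INTER_CUBIC)
cv2.imwrite('pics/c18.png',np.hstack([a,b]))
E
```

```text
t 17.73 jaw 33.2 turned deg 52.6 rad 0.919 pos [ 0.5619 -0.0166  0.0731] F [ 1.5  3.8 -0.2] T [ 0.71 -0.38  0.29] q6 -0.76 gap 0.145
```

View pics/c18.png

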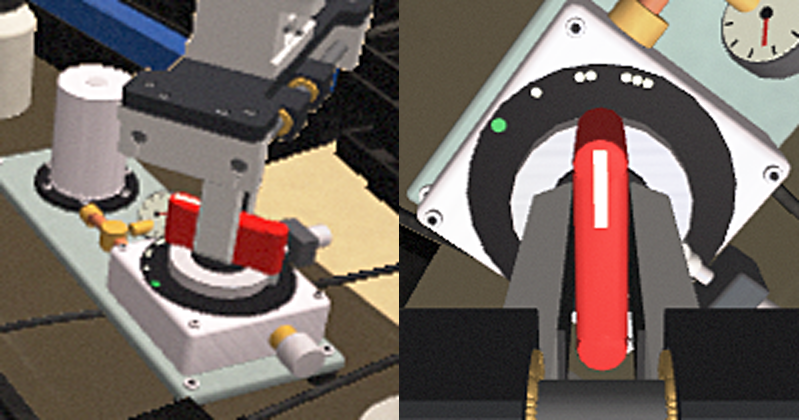

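Call:
{"name": "arm_command", "arguments": {"series": [[[0, 0.7, 0], [0, 0, 0], 0], [[0, 1.4, 0], [0, 0, 0], 0], [[0, 2.1, 0], [0, 0, 0], 0], [[0, 2.8, 0], [0, 0, 0], 0], [[0, 3.4, 0], [0, 0, 0], 0]]}}

```text
clock: 18.25
eef_pos: [0.5622, -0.0165, 0.0732]
eef_rot: [[0.28, -0.001, 0.96], [-0.96, 0.002, 0.28], [-0.003, -1.0, -0.0]]
force: [2.1, 5.1, -0.8]
finger_gap: 0.144
```

Call:
{"name": "arm_command", "arguments": {"series": [[[0, 0, 0], [0, 0, 0], 0], [[0, 0, 0], [0, 0, 0], 0], [[0, 0, 0], [0, 0, 0], 0], [[0, 0, 0], [0, 0, 0], 0], [[0, 0, 0], [0, 0, 0], 0]]}}

```text
clock: 18.67
eef_pos: [0.5622, -0.0165, 0.0732]
eef_rot: [[0.282, -0.001, 0.959], [-0.959, 0.002, 0.282], [-0.003, -1.0, -0.0]]
force: [1.7, 4.7, -0.3]
finger_gap: 0.147
```

```bash
python3 - <<'E'
from h import *
dial(); snap('wrist','w19');snap('side','side19')
im=cv2.imread('pics/side19.png');a=cv2.resize(im[180:340,320:460],None,fx=2.85,fy=2.625,interpolation=cv2.INTER_CUBIC)
im=cv2.imread('pics/w19.png');b=cv2.resize(im[150:360,180:380],None,fx=2,fy=2,interpolation=cv2.INTER_CUBIC)
cv2.imwrite('pics/c19.png',np.hstack([a,b]))
E
```

```text
t 18.67 jaw 16.4 turned deg 69.4 rad 1.211 pos [ 0.5622 -0.0165  0.0732] F [ 1.7  4.7 -0.3] T [ 0.93 -0.53  0.15] q6 -0.47 gap 0.147
```

View pics/c19.png

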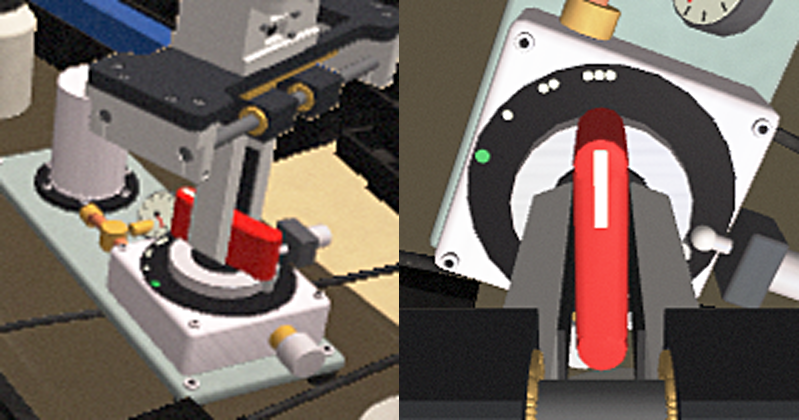

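View pics/side19.png

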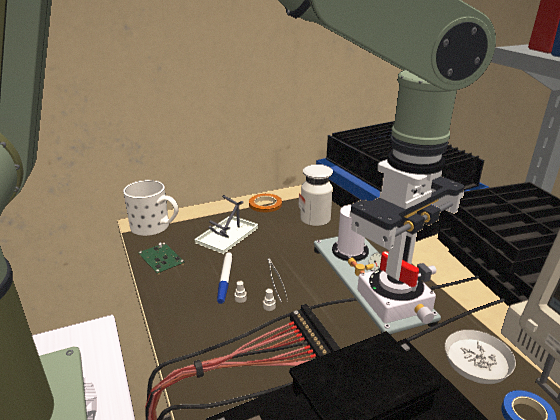

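```bash
python3 - <<'E'
from h import *
dial(); print(arm.sign_off()); dial()
E
```

```text
t 18.77 jaw 16.4 turned deg 69.4 rad 1.211 pos [ 0.5622 -0.0165  0.0731] F [ 2.1  5.2 -0.2] T [ 0.95 -0.51  0.14] q6 -0.47 gap 0.146
the job is handed in; nothing more can be done
None
the job is handed in; nothing more can be done
```

The can is mouth down on the drying peg, resting on its black seat and released. The dial is held at the third click with a 35 N grip, and I handed the job in at about 18.8 s of robot time.

- **Can:** I felt light contact of about 4 N as it came down on the seat, then opened the fingers. Later pictures show it upright and centred, with its closed end at about (0.573, 0.132) m. That agrees with the wrist camera's seat position of (0.573, 0.1316) m.
- **Dial:** I turned it only after the can was down. The wrist reads 1.21 rad turned, and the white pointer line sits at the three-dot mark. The angle and grip did not change over the last few readings.
- **Disagreement:** The side camera placed the peg about 3–4 mm from where the wrist camera did. I relied mostly on the wrist camera, and the can went down without any side force.
- **Other things on the bench:** They look unmoved in the last side picture; I did not measure them. The highest force I read at the wrist was about 6 N.

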